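Assemble two E-I chokes

TASK

Put the two chokes together: slip each of the two copper coils over the round centre post of the ferrite E core of its size until it rests on the core's back, then lay the plain ferrite yoke bar of the same size flat across that core's legs, between the jig's end stops, so that it closes the core squarely. Ferrite is brittle, so set the yokes down rather than dropping them, and leave the green bobbin, the finned resistor and the terminal block where they are.

Things in the scene. Friction and masses are not known exactly. Their poses are not given: they have to be found in the camera images.
- core_large: Larger dark ferrite E core, legs up in a fixed jig. Origin: bench level, below its centre post; x thickness, y row of legs. mm: core 24 (x) x 84 (y); back's top at z 16; round post dia 22, tip tapers 5 high to 16; outer legs 11 in y, 62 apart, tops at z 57, post 1.5 lower. Jig: plate 50 x 140 x 5; end stops 3.5 beyond the core's ends in y, to z 69, flared; open to +-x.
- core_small: Smaller dark ferrite E core, legs up in a fixed jig. Origin: bench level, below its centre post; x thickness, y row of legs. mm: core 17 (x) x 62 (y); back's top at z 14; round post dia 14, tip tapers 5 high to 8; outer legs 8.5 in y, 45 apart, tops at z 44, post 1.5 lower. Jig: plate 43 x 118 x 5; end stops 3.5 beyond the core's ends in y, to z 56, flared; open to +-x.
- coil_large_mid (a point): Larger copper-wound coil on a pale nylon former, a round spool standing upright: outer diameter 50 mm, height 38 mm, open through-hole 30 mm. Origin: its centre, half-way up; z along the hole. Seated on its core's back, its centre is 35 mm above the bench, its top 3 mm below the outer legs' tops. 200 g.
- coil_small_mid (a point): Smaller copper-wound coil on a pale nylon former, a round spool standing upright: outer diameter 36 mm, height 27 mm, open through-hole 21 mm. Origin: its centre, half-way up; z along the hole. Seated on its core's back, its centre is 27.5 mm above the bench, its top 3 mm below the outer legs' tops. 80 g.
- yoke_large_mid (a point): Larger plain dark ferrite bar (yoke) lying flat: 24 mm in x, 84 mm in y (its length, as its core's), 12 mm high. Origin: its centre, half-way up. Home on its core's legs, its centre is 63 mm above the bench, its y along the core's y (either way round). 116 g.
- yoke_small_mid (a point): Smaller plain dark ferrite bar (yoke) lying flat: 17 mm in x, 62 mm in y (its length, as its core's), 10 mm high. Origin: its centre, half-way up. Home on its core's legs, its centre is 49 mm above the bench, its y along the core's y (either way round). 55 g.
- bobbin_mid (a point): Bystander, to be left alone: a finished bobbin wound in green between black flanges, 37 mm across and 26 mm high, no open hole. This point is 10 mm above the bench, over its origin.
- shunt_mid (a point): Bystander, to be left alone: a bare aluminium finned power resistor, 56 x 28 x 12 mm. This point is 10 mm above the bench, over its origin.
- terminal_mid (a point): Bystander, to be left alone: a white strip of screw terminals, 62 x 20 x 19 mm. This point is 10 mm above the bench, over its origin.

How it is judged:
At the end, for the whole second after the job is handed in: Each coil is over its core's post within 7 mm in x and y, height within 3 mm, tilt under 0.12 rad; each yoke lies on its core's legs, centred within 8 mm, height within 2.5 mm, level within 0.08 rad, square within 0.15 rad. All four released and at rest (x of coil_large_mid in the frame of core_large between -0.007 and 0.007 m and x of yoke_large_mid in the frame of core_large between -0.008 and 0.008 m and y of coil_large_mid in the frame of core_large between -0.007 and 0.007 m and y of yoke_large_mid in the frame of core_large between -0.008 and 0.008 m and z of coil_large_mid in the frame of core_large between 0.032 and 0.038 m and z of yoke_large_mid in the frame of core_large between 0.0605 and 0.0655 m and angle between each of coil_large_mid, coil_small_mid's own z axis and vertical below 0.12 rad and angle between each of yoke_large_mid, yoke_small_mid's own z axis and vertical below 0.08 rad and angle between the y axis of yoke_large_mid and the y axis of core_large, either way round below 0.15 rad and linear speed of each of coil_large, yoke_large, coil_small, yoke_small below 0.02 m/s and contact force between each of coil_large, yoke_large, coil_small, yoke_small and the fingers below 0.05 N and x of coil_small_mid in the frame of core_small between -0.007 and 0.007 m and x of yoke_small_mid in the frame of core_small between -0.008 and 0.008 m and y of coil_small_mid in the frame of core_small between -0.007 and 0.007 m and y of yoke_small_mid in the frame of core_small between -0.008 and 0.008 m and z of coil_small_mid in the frame of core_small between 0.0245 and 0.0305 m and z of yoke_small_mid in the frame of core_small between 0.0465 and 0.0515 m and angle between the y axis of yoke_small_mid and the y axis of core_small, either way round below 0.15 rad); the robot touches nothing.
It fails at once if the brittle large ferrite yoke is let go in mid-air and falls more than about 25 mm (contact force between yoke_large and the fingers below 0.05 N and linear speed of yoke_large above 0.7 m/s).
It fails at once if the brittle small ferrite yoke is let go in mid-air and falls more than about 25 mm (contact force between yoke_small and the fingers below 0.05 N and linear speed of yoke_small above 0.7 m/s).
It fails at once if the finished bobbin that does not belong to the job is pushed away by more than 30 mm (distance of bobbin_mid from where it was at the start of the episode above 0.03 m).
It fails at once if the finned resistor that does not belong to the job is pushed away by more than 30 mm (distance of shunt_mid from where it was at the start of the episode above 0.03 m).
It fails at once if the terminal block that does not belong to the job is pushed away by more than 30 mm (distance of terminal_mid from where it was at the start of the episode above 0.03 m).
It also fails if it takes over 109 s, if anything falls off the work surface, if the arm or the gripper's body presses on something with over 40 N, if the wrist force passes 120 N, or if a joint passes its speed limit or range.

ROBOT

A 7-joint arm with a two-finger parallel gripper is mounted at the origin on a cart in front of the work surface, level with it; the furniture and walls round the work are solid. World frame = base frame: x ahead of the robot, y to its left, z up, the work surface at z = 0. Lengths are in m, angles in rad, forces in N, time in s.
With the tool pointing down it reaches from about 0.4 to 0.925 m from the base axis. Payload 5.6 kg.
Tool frame: the origin (TCP) lies on the centre line of the jaws, within the pads' length; the fingertips stand 19 mm ahead of it and the grasp point (between the pads) is the TCP; z points along the fingers, y is the line along which they close (so a half turn about z gives the same grasp; the last joint's range is limited). The gripper opens to 85 mm and grips with 20 to 120 N. Pads are 22 mm wide; open, the fingers measure 114 mm over their backs; the gripper's body (76 mm by 85 mm) begins 54 mm behind the grasp point. The pads swing forward as they close: fully open they stand 13 mm farther back than shut.
Start: joints at [-1.279, 0.468, -0.012, 1.603, 0.006, 1.071, -0.056], TCP at [0.214, 0.614, 0.25] pointing down, gripper open.
Joint ranges: [-2.53, 2.53], [-0.31, 2.02], [-1.57, 1.55], [0.28, 2.44], [-1.29, 4.43], [0.15, 1.84], [-2.92, 2.92]. Speed limits (rad/s): [2.57, 2.57, 3.14, 3.14, 3.14, 3.14, 3.14].

INTERFACE

Orientations are given as a unit quaternion [x, y, z, w].
In Python, from rig import bot gives the robot as it stands.
- The arm moves only by the tool carry_out, never from a script. Its argument "deltas" is a list of rows, each an object of numbers: "tx", "ty", "tz": the shift along the tool's x, y, z scaled (see below); "rx", "ry", "rz": the turn, a rotation vector about the tool's x, y, z scaled (see below); "jaw": the opening, from 0 (shut) to 1 (fully open). In form: [{"tx": .., "ty": .., "tz": .., "rx": .., "ry": .., "rz": .., "jaw": ..}, ...]. A call has 1 to 8 rows; each row shifts and turns the commanded pose from where the row before left it, along the tool's axes as they then stand; what a row does not reach is not made up. The controller multiplies each number of a shift by 25 mm and each number of a turn by 0.15 rad. A row lasts 1/10 s, in which the tool goes at most 50 mm and 8.59 degrees, less where a joint would pass 70% of its speed; a pose out of reach is approached as far as the arm can. A call with a number of a shift or a turn outside -1 to 1 is refused whole. A call with a gripper value outside its range is refused whole. The fingers move at their own pace and stop on an object; the grip force is fixed at half the most. Time passes only in rows, so rows that do not move let the fingers close. It gives the time, the measured TCP pose, the force, the opening and the grip force at its end, in the units of the state.
- bot.observe(): the state, without advancing time (a new reading comes with each control period).
- bot.read_camera(name): name is "side" or "top" or "wrist"; returns a dict with "image" (384x512x3 uint8, red, green, blue), "z_map" (384x512 float32, m along the optical axis (not along the pixel's ray), 0 where there is no reading), "fx", "fy", "cx", "cy" (pixels), "R" (3x3) and "t" (3): a world point X has camera coordinates R X + t; the wrist camera has in their place "mount" (4x4, takes a point from camera to tool coordinates, whose origin is the TCP and whose axes are the flange's). Camera axes: x right, y down, z forward; pixel columns grow to the right and rows downward; lengths in m; the calibration is good to about 2 mm. The wrist camera is an equidistant fisheye: a pixel r from the principal point sees the ray r / f radians off the axis. A picture is of the moment at which its call begins: read the wrist's pose just before it.
- bot.hand_in(): hands the job in; it is judged then, once.
The state is a dict: "time": time; "joints": joint angles; "qd": joint speeds; "effort": joint torques, N m; "ee_pos": TCP position; "eef_rot": TCP orientation; "contact_force": force on the tool from outside, world axes, zero at the start; "wrist_torque": the same for the moment, N m; "finger_gap": finger opening in m; "gripper_force": force on a finger pad.
Only numpy, scipy, OpenCV 4.12 (cv2) and the standard library are available. Lean on these libraries where they do the work, as an engineer would, in place of code of your own. Each camera call takes 0.05 s, during which the arm holds its last target. There are 200 camera calls.

## Working session

There is one attempt and no reset: what is moved stays moved. The work goes in short steps, Python scripts to look and compute and a tool call to move; the robot and the scene stay as the last step left them, time stands still between calls to the robot, and variables do not carry over. Pictures are saved under pics/ and viewed, at most 18 in all, crops included, and the job is handed in when it is done.

Besides the shell and the picture viewer there is one more tool, called after ">>>" as name(argument=value, ...), one argument or row to a line, values as JSON. carry_out: Moves the arm, as the interface text tells. Shifts and turns lie within -1 to 1; 1 stands for 25 mm of shift or 0.15 rad of turn. Its arguments: {"type":"object","properties":{"deltas":{"type":"array","items":{"type":"object","properties":{"tx":{"type":"number"},"ty":{"type":"number"},"tz":{"type":"number"},"rx":{"type":"number"},"ry":{"type":"number"},"rz":{"type":"number"},"jaw":{"type":"number"}}}}},"required":["deltas"]}

```bash
mkdir -p pics; ls; cat > h.py <<'E'
import numpy as np, cv2
from rig import bot
def cloud(c):
    z=c['z_map'];v,u=np.indices(z.shape)
    P=np.stack([(u-c['cx'])/c['fx']*z,(v-c['cy'])/c['fy']*z,z],-1)
    return (P-c['t'])@np.asarray(c['R'])
def save(n,im): cv2.imwrite('pics/'+n+'.png',cv2.cvtColor(np.ascontiguousarray(im),cv2.COLOR_RGB2BGR))
E
python3 - <<'E'
from h import *
s=bot.observe();print(s)
c=bot.read_camera('top');save('top',c['image']);np.savez('top.npz',**c)
c2=bot.read_camera('side');save('side',c2['image']);np.savez('side.npz',**c2)
print(c['R'],c['t'],c['fx'],c2['R'],c2['t'])
print(bot.observe()['time'])
E
```

```text
pics
{'time': 0.0, 'joints': array([-1.27900207,  0.46837798, -0.01164448,  1.60367598,  0.00600886,
        1.07137478, -0.05629085]), 'qd': array([ 2.41084924e-05,  4.59299028e-04, -1.66434543e-03, -8.88620598e-06,
        1.23419334e-03, -4.35823903e-04, -1.07713069e-04]), 'effort': array([-6.43847488e-04, -5.32378829e+01,  2.09322071e-02, -2.51302099e+01,
        1.12784593e-02,  7.78080372e-03,  9.71560411e-06]), 'ee_pos': array([0.21343647, 0.61338158, 0.24931612]), 'eef_rot': array([ 1.66622818e-01,  9.86020297e-01, -8.95773972e-04, -9.33754938e-05]), 'contact_force': array([-0.82236431,  1.11895382, -0.7037852 ]), 'wrist_torque': array([-0.00476288, -0.0175198 ,  0.01212405]), 'gripper_force': 0.0, 'finger_gap': 0.08541362907677873}
[[-2.79466999e-02 -9.99609173e-01 -6.95299236e-04]
 [-9.86836048e-01  2.77004217e-02 -1.59333930e-01]
 [ 1.59290918e-01 -3.76671118e-03 -9.87224501e-01]] [0.04732466 0.57130108 1.08157142] 426.5013621213365 [[ 0.95595204 -0.29331227  0.01111794]
 [-0.11686457 -0.41508    -0.90224789]
 [ 0.26925521  0.86120642 -0.43107439]] [-0.53602262  0.11728804  0.80281166]
0.1
```

View pics/top.png

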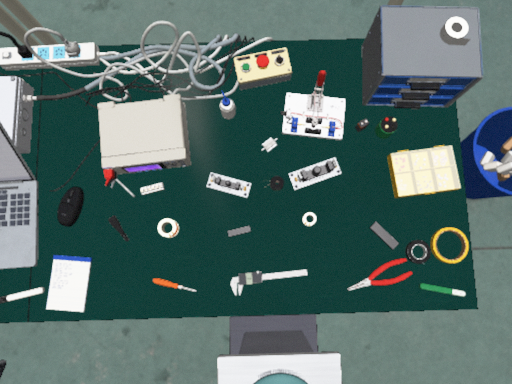

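View pics/side.png

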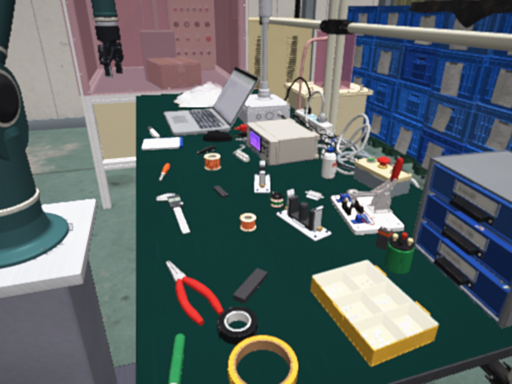

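The top view shows the large coil (168,228), small coil (309,219), small core (229,185), large core (315,173), small yoke (239,231) and large yoke (384,235). The bobbin is at (277,183), between the cores. The side view shows nothing obstructing them.

```bash
cat > m.py <<'E'
from h import *
c=dict(np.load('top.npz'));P=cloud(c);im=c['image']
g=im.astype(int)
for n,(u,v,r) in dict(coilL=(168,228,15),coilS=(309,219,12),yokeS=(239,231,16),yokeL=(384,235,20),coreS=(229,185,27),coreL=(315,173,30),bob=(277,183,10)).items():
    W=P[v-r:v+r,u-r:u+r].reshape(-1,3);W=W[np.isfinite(W).all(1)]
    z0=dict(coilL=.030,coilS=.020,yokeS=.005,yokeL=.006,coreS=.003,coreL=.003,bob=.012)[n]
    Q=W[(W[:,2]>z0)&(W[:,2]<.09)]
    if len(Q)<5: print(n,'few',np.percentile(W[:,2],[1,50,99]));continue
    (a,b),(w,h),t=cv2.minAreaRect((Q[:,:2]*1000).astype(np.float32))
    print(n,len(Q),'ctr mm',round(a,1),round(b,1),'size',round(w,1),round(h,1),'ang',round(t,1),'z',np.percentile(Q[:,2],[5,50,95]).round(4))
big=[cv2.resize(im[a:a+60,b:b+80],(400,300),interpolation=cv2.INTER_CUBIC) for a,b in [(145,195),(143,275),(198,200),(205,345)]]
save('crop',np.vstack([np.hstack(big[:2]),np.hstack(big[2:])]))
E
python3 m.py
```

```text
coilL 187 ctr mm 485.0 286.5 size 48.2 47.7 ang 87.8 z [0.0333 0.0375 0.0405]
coilS 97 ctr mm 499.0 -91.9 size 32.9 32.4 ang 88.1 z [0.0227 0.0267 0.0304]
yokeS 149 ctr mm 473.8 97.3 size 34.5 76.5 ang 18.9 z [0.006  0.009  0.0122]
yokeL 290 ctr mm 450.3 -291.8 size 83.6 25.5 ang 42.7 z [0.0072 0.0117 0.0151]
coreS 667 ctr mm 600.4 122.5 size 145.8 148.2 ang 88.6 z [0.0032 0.0063 0.0455]
coreL 915 ctr mm 627.3 -116.3 size 164.8 166.7 ang 88.1 z [0.0033 0.0086 0.0599]
bob 144 ctr mm 599.9 -8.2 size 35.3 37.2 ang 42.3 z [0.0212 0.0249 0.0287]
```

View pics/crop.png

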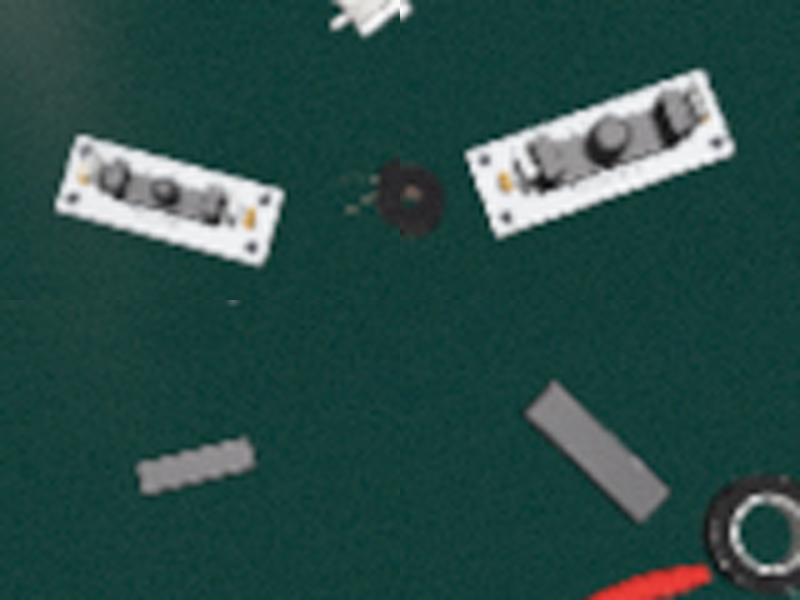

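The plates are clean white quads and the yokes are plain grey. The small core is tilted about -15° in the image and the large one about +18°. Next I'll cast colour-mask rays onto known heights.

```bash
cat >> h.py <<'E'
def cast(c,uv,z):
    R=np.asarray(c['R']);o=-R.T@c['t'];uv=np.asarray(uv,float).reshape(-1,2)
    d=np.c_[(uv[:,0]-c['cx'])/c['fx'],(uv[:,1]-c['cy'])/c['fy'],np.ones(len(uv))]@R
    return o+d*((z-o[2])/d[:,2])[:,None]
def rect(c,m,off,z):
    n,l,s,_=cv2.connectedComponentsWithStats(m.astype(np.uint8),connectivity=8)
    k=1+np.argmax(s[1:,4]);cn=max(cv2.findContours((l==k).astype(np.uint8),0,1)[0],key=cv2.contourArea)
    h=cv2.convexHull(cn).reshape(-1,2)+off
    X=cast(c,h,z)[:,:2]*1000
    (a,b),(w,hh),t=cv2.minAreaRect(X.astype(np.float32))
    if w<hh: t+=90;w,hh=hh,w
    return round(a,1),round(b,1),'size',round(w,1),round(hh,1),'long axis deg from x',round((t+90)%180-90,1),'area',s[k,4]
E
python3 - <<'E'
from h import *
c=dict(np.load('top.npz'));im=c['image'];hsv=cv2.cvtColor(im,cv2.COLOR_RGB2HSV)
for n,(u,v,r,z) in dict(coreS=(229,185,26,.005),coreL=(315,173,30,.005),yokeS=(239,231,16,.010),yokeL=(384,235,20,.012),coilL=(168,228,15,.038),coilS=(309,219,12,.027),black=(119,228,16,.005),shiny=(269,144,14,.01)).items():
    H=hsv[v-r:v+r,u-r:u+r]
    if n=='black': m=H[...,2]<40
    elif n.startswith('co') : m=(H[...,2]>150)
    else: m=(H[...,1]<90)&(H[...,2]>70)
    try: print(n,rect(c,m,[u-r,v-r],z), H[r,r])
    except Exception as e: print(n,e)
P=cloud(c)
print(P[228,112:128,2].round(3))
E
```

```text
coreS (599.1, 122.4, 'size', 119.1, 44.2, 'long axis deg from x', 73.0, 'area', np.int32(523)) [100  23  33]
coreL (624.7, -115.6, 'size', 141.3, 51.6, 'long axis deg from x', -71.9, 'area', np.int32(641)) [150  21  37]
yokeS (471.4, 96.3, 'size', 63.1, 18.3, 'long axis deg from x', -77.6, 'area', np.int32(165)) [150   5 143]
yokeL (449.5, -292.9, 'size', 85.1, 25.9, 'long axis deg from x', 44.1, 'area', np.int32(308)) [160   6 128]
coilL (483.4, 281.8, 'size', 55.7, 49.9, 'long axis deg from x', 88.4, 'area', np.int32(269)) [ 86 166  63]
coilS (497.7, -91.9, 'size', 37.5, 34.7, 'long axis deg from x', 88.4, 'area', np.int32(134)) [ 85 173  62]
black (473.4, 408.4, 'size', 12.3, 4.7, 'long axis deg from x', 27.3, 'area', np.int32(6)) [140  16  47]
shiny (709.3, 7.5, 'size', 56.2, 32.7, 'long axis deg from x', -52.2, 'area', np.int32(174)) [ 18   6 222]
[-0.003 -0.002  0.001  0.013  0.014  0.019  0.014  0.019  0.016  0.01
  0.    -0.002 -0.003  0.001 -0.005 -0.002]
```

```bash
cat > g.py <<'E'
import sys
from h import *
from scipy.spatial.transform import Rotation as Ro
# usage: g.py x y z yaw(of tool y, deg)   prints units to go, tool axes, after the turn
s=bot.observe();R=Ro.from_quat(s['eef_rot']);M=R.as_matrix()
x,y,z,yaw=map(float,sys.argv[1:5])
cy=np.degrees(np.arctan2(M[1,1],M[0,1]))
d=(yaw-cy+90)%180-90
t=np.radians(cy+d);ty=np.array([np.cos(t),np.sin(t),0]);tz=np.array([0,0,-1.]);G=np.c_[np.cross(ty,tz),ty,tz]
e=(np.array([x,y,z])/1000-s['ee_pos'])
print('t',round(s['time'],2),'pos',(s['ee_pos']*1000).round(1),'yaw',round(cy,1),'tiltz',M[:,2].round(3),'gap',s['finger_gap'].round(4),'F',s['contact_force'].round(1),'j7',s['joints'][6].round(2))
print('turn (rx,ry,rz) units',(Ro.from_matrix(M.T@G).as_rotvec()/.15).round(2),'then shift units',(G.T@e/.025).round(2))
E
python3 g.py 485 286 150 18.1
```

```text
Traceback (most recent call last):
  File "g.py", line 11, in <module>
    print('t',round(s['time'],2),'pos',(s['ee_pos']*1000).round(1),'yaw',round(cy,1),'tiltz',M[:,2].round(3),'gap',s['finger_gap'].round(4),'F',s['contact_force'].round(1),'j7',s['joints'][6].round(2))
                                                                                                                   ^^^^^^^^^^^^^^^^^^^^^
AttributeError: 'float' object has no attribute 'round'
```

>>> carry_out(
  deltas=[
    {"rz":0.876,"jaw":1},
    {"rz":0.876,"jaw":1},
    {"rz":0.876,"jaw":1},
    {"rz":0.876,"jaw":1},
    {"rz":0.876,"jaw":1},
    {"rz":0.876,"jaw":1},
    {"rz":0.876,"jaw":1},
  ],
)

```text
invalid input
```

```bash
python3 g.py 485 286 150 18.1
```

```text
Traceback (most recent call last):
  File "g.py", line 11, in <module>
    print('t',round(s['time'],2),'pos',(s['ee_pos']*1000).round(1),'yaw',round(cy,1),'tiltz',M[:,2].round(3),'gap',s['finger_gap'].round(4),'F',s['contact_force'].round(1),'j7',s['joints'][6].round(2))
                                                                                                                   ^^^^^^^^^^^^^^^^^^^^^
AttributeError: 'float' object has no attribute 'round'
```

>>> carry_out(
  deltas=[
    {"tx":0,"ty":0,"tz":0,"rx":0,"ry":0,"rz":0.88,"jaw":1},
    {"tx":0,"ty":0,"tz":0,"rx":0,"ry":0,"rz":0.88,"jaw":1},
    {"tx":0,"ty":0,"tz":0,"rx":0,"ry":0,"rz":0.88,"jaw":1},
    {"tx":0,"ty":0,"tz":0,"rx":0,"ry":0,"rz":0.88,"jaw":1},
    {"tx":0,"ty":0,"tz":0,"rx":0,"ry":0,"rz":0.88,"jaw":1},
    {"tx":0,"ty":0,"tz":0,"rx":0,"ry":0,"rz":0.88,"jaw":1},
    {"tx":0,"ty":0,"tz":0,"rx":0,"ry":0,"rz":0.88,"jaw":1},
  ],
)

```text
time: 0.8
ee_pos: [0.2135, 0.6136, 0.2497]
eef_rot: [0.591, 0.807, -0.0, 0.0]
contact_force: [-0.6, 0.3, -0.2]
finger_gap: 0.0852
gripper_force: 0.0
```

```bash
sed -i "s/s\['finger_gap'\].round(4)/round(s['finger_gap'],4)/;s/s\['joints'\]\[6\].round(2)/round(float(s['joints'][6]),2)/" g.py;  python3 g.py 485 286 150 18.1
```

```text
t 0.8 pos [213.5 613.6 249.7] yaw 17.6 tiltz [-0.    -0.001 -1.   ] gap 0.0852 F [-0.6  0.3 -0.2] j7 -0.9
turn (rx,ry,rz) units [-0.    0.01 -0.06] then shift units [-15.83   6.25   3.99]
```

>>> carry_out(
  deltas=[
    {"tx":-1,"ty":0.39,"tz":0.1,"rx":0,"ry":0,"rz":-0.06,"jaw":1},
    {"tx":-1,"ty":0.39,"tz":0.2,"rx":0,"ry":0,"rz":0,"jaw":1},
    {"tx":-1,"ty":0.39,"tz":0.25,"rx":0,"ry":0,"rz":0,"jaw":1},
    {"tx":-1,"ty":0.39,"tz":0.25,"rx":0,"ry":0,"rz":0,"jaw":1},
    {"tx":-1,"ty":0.39,"tz":0.25,"rx":0,"ry":0,"rz":0,"jaw":1},
    {"tx":-1,"ty":0.39,"tz":0.25,"rx":0,"ry":0,"rz":0,"jaw":1},
    {"tx":-1,"ty":0.39,"tz":0.25,"rx":0,"ry":0,"rz":0,"jaw":1},
    {"tx":-1,"ty":0.39,"tz":0.25,"rx":0,"ry":0,"rz":0,"jaw":1},
  ],
)

```text
time: 1.6
ee_pos: [0.351, 0.4474, 0.2047]
eef_rot: [0.585, 0.811, -0.0, 0.0]
contact_force: [0.2, -0.1, -1.1]
finger_gap: 0.0852
gripper_force: 0.0
```

>>> carry_out(
  deltas=[
    {"tx":-1,"ty":0.39,"tz":0.25,"rx":0,"ry":0,"rz":0,"jaw":1},
    {"tx":-1,"ty":0.39,"tz":0.25,"rx":0,"ry":0,"rz":0,"jaw":1},
    {"tx":-1,"ty":0.39,"tz":0.25,"rx":0,"ry":0,"rz":0,"jaw":1},
    {"tx":-1,"ty":0.39,"tz":0.25,"rx":0,"ry":0,"rz":0,"jaw":1},
    {"tx":-1,"ty":0.39,"tz":0.25,"rx":0,"ry":0,"rz":0,"jaw":1},
    {"tx":-1,"ty":0.39,"tz":0.25,"rx":0,"ry":0,"rz":0,"jaw":1},
    {"tx":-0.9,"ty":0.39,"tz":0.25,"rx":0,"ry":0,"rz":0,"jaw":1},
    {"tx":0,"ty":0,"tz":0,"rx":0,"ry":0,"rz":0,"jaw":1},
  ],
)

```text
time: 2.4
ee_pos: [0.4717, 0.3024, 0.1606]
eef_rot: [0.587, 0.809, -0.001, 0.001]
contact_force: [1.0, -0.0, 0.4]
finger_gap: 0.0855
gripper_force: 0.0
```

```bash
python3 g.py 485 286 150 18.1; python3 - <<'E'
from h import *
s=bot.observe();c=bot.read_camera('wrist');save('w1',c['image'])
np.savez('w1.npz',**c,ee=s['ee_pos'],rot=s['eef_rot']);print({k:v for k,v in c.items() if k in('mount','fx','fy','cx','cy')})
E
```

```text
t 2.4 pos [471.7 302.4 160.6] yaw 18.0 tiltz [-0.    -0.003 -1.   ] gap 0.0855 F [ 1.  -0.   0.4] j7 -0.18
turn (rx,ry,rz) units [-0.01  0.02 -0.01] then shift units [-0.79  0.3   0.42]
{'fx': 297.3186396354542, 'fy': 297.3186396354542, 'cx': 257.457376837432, 'cy': 189.082508415919, 'mount': array([[-1.52717330e-03, -9.45173390e-01, -3.26565356e-01,
         8.32103921e-02],
       [ 9.99998788e-01, -1.54285397e-03, -2.11005039e-04,
         5.41058794e-04],
       [-3.04406307e-04, -3.26565282e-01,  9.45174600e-01,
        -1.24325549e-01],
       [ 0.00000000e+00,  0.00000000e+00,  0.00000000e+00,
         1.00000000e+00]])}
```

View pics/w1.png

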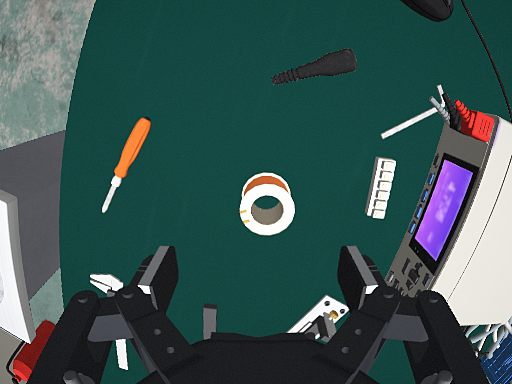

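The coil's top ring is centred at about (267,208), with clear space around it for the fingers. I'll locate it by casting wrist rays.

```bash
cat >> h.py <<'E'
from scipy.spatial.transform import Rotation as Ro
from scipy.optimize import least_squares
def wrist(n):
    s=bot.observe();c=bot.read_camera('wrist');save(n,c['image']);c['ee'],c['rot']=s['ee_pos'],s['eef_rot'];np.savez(n+'.npz',**c);return c
def wcast(c,uv,z):
    p=(np.asarray(uv,float).reshape(-1,2)-[c['cx'],c['cy']])/c['fx'];th=np.linalg.norm(p,axis=1)+1e-9
    d=np.c_[p*(np.sin(th)/th)[:,None],np.cos(th)]
    M=c['mount'];R=Ro.from_quat(c['rot']).as_matrix()
    d=d@(R@M[:3,:3]).T;o=R@M[:3,3]+c['ee']
    return o+d*((z-o[2])/d[:,2])[:,None]
def wproj(c,X):
    M=c['mount'];R=Ro.from_quat(c['rot']).as_matrix()
    q=((np.atleast_2d(X)-c['ee'])@R-M[:3,3])@M[:3,:3];r=np.linalg.norm(q[:,:2],axis=1)
    return q[:,:2]/r[:,None]*np.arctan2(r,q[:,2])[:,None]*c['fx']+[c['cx'],c['cy']]
def circ(X,r):
    X=X[:,:2];f=lambda p:np.hypot(*(X-p).T)-r
    o=least_squares(f,np.median(X,0),loss='cauchy',f_scale=.001);return o.x*1000,np.median(abs(f(o.x)))*1000
def coil(c,guess,ztop,ro,ri):
    u,v=wproj(c,[*guess,ztop])[0];k=np.hypot(*(wproj(c,[guess[0]+ro,guess[1],ztop])[0]-(u,v)));w=int(2.0*k)
    u,v=int(u),int(v);u0,v0=max(u-w,0),max(v-w,0);H=cv2.cvtColor(c['image'],cv2.COLOR_RGB2HSV)[v0:v+w,u0:u+w]
    m=((H[...,2]>200)&(H[...,1]<70)).astype(np.uint8)
    cs,hi=cv2.findContours(m,cv2.RETR_CCOMP,1)
    k=max(range(len(cs)),key=lambda i:cv2.contourArea(cs[i]) if hi[0,i,3]<0 else 0)
    print('outer',circ(wcast(c,cs[k].reshape(-1,2)+[u0,v0],ztop),ro))
    hs=[cs[i] for i in range(len(cs)) if hi[0,i,3]==k]
    if hs: print('hole',circ(wcast(c,max(hs,key=len).reshape(-1,2)+[u0,v0],ztop),ri))
E
python3 - <<'E'
from h import *
c=dict(np.load('w1.npz'));coil(c,(.485,.286),.038,.025,.015)
E
```

```text
outer (array([486.83525004, 284.5996324 ]), np.float64(1.0854661582938643))
hole (array([479.32927818, 300.6050688 ]), np.float64(2.61096585377997))
```

>>> carry_out(
  deltas=[
    {"tx":-0.42,"ty":0.17,"tz":0.9,"rx":0,"ry":0,"rz":0,"jaw":1},
    {"tx":-0.42,"ty":0.17,"tz":1,"rx":0,"ry":0,"rz":0,"jaw":1},
    {"tx":0,"ty":0,"tz":0.8,"rx":0,"ry":0,"rz":0,"jaw":1},
    {"tx":0,"ty":0,"tz":0.6,"rx":0,"ry":0,"rz":0,"jaw":1},
    {"tx":0,"ty":0,"tz":0,"rx":0,"ry":0,"rz":0,"jaw":1},
  ],
)

```text
time: 2.95
ee_pos: [0.4824, 0.2895, 0.0771]
eef_rot: [0.584, 0.811, -0.002, -0.001]
contact_force: [-0.7, -0.3, 0.9]
finger_gap: 0.0857
gripper_force: 0.0
```

```bash
python3 g.py 486.5 285 26 18.1
```

```text
t 2.95 pos [482.4 289.5  77.1] yaw 18.5 tiltz [-0.004 -0.002 -1.   ] gap 0.0857 F [-0.7 -0.3  0.9] j7 -0.1
turn (rx,ry,rz) units [-0.03  0.    0.04] then shift units [-0.22  0.1   2.05]
```

>>> carry_out(
  deltas=[
    {"tx":-0.22,"ty":0.1,"tz":0.8,"rx":0,"ry":0,"rz":0,"jaw":1},
    {"tx":0,"ty":0,"tz":0.8,"rx":0,"ry":0,"rz":0,"jaw":1},
    {"tx":0,"ty":0,"tz":0.45,"rx":0,"ry":0,"rz":0,"jaw":1},
    {"tx":0,"ty":0,"tz":0,"rx":0,"ry":0,"rz":0,"jaw":0},
    {"tx":0,"ty":0,"tz":0,"rx":0,"ry":0,"rz":0,"jaw":0},
    {"tx":0,"ty":0,"tz":0,"rx":0,"ry":0,"rz":0,"jaw":0},
    {"tx":0,"ty":0,"tz":0,"rx":0,"ry":0,"rz":0,"jaw":0},
    {"tx":0,"ty":0,"tz":0,"rx":0,"ry":0,"rz":0,"jaw":0},
  ],
)

```text
time: 3.75
ee_pos: [0.4889, 0.2854, 0.0293]
eef_rot: [0.585, 0.811, 0.001, 0.0]
contact_force: [-1.8, -0.7, 6.4]
finger_gap: 0.0486
gripper_force: 62.0
```

```bash
python3 g.py 624.7 -115.6 130 18.1
```

```text
t 3.75 pos [488.9 285.4  29.3] yaw 18.4 tiltz [ 0.001  0.001 -1.   ] gap 0.0486 F [-1.8 -0.7  6.4] j7 -0.06
turn (rx,ry,rz) units [ 0.01 -0.01  0.04] then shift units [-16.93   0.18  -4.03]
```

>>> carry_out(
  deltas=[
    {"tx":0,"ty":0,"tz":-0.6,"rx":0,"ry":0,"rz":0,"jaw":0},
    {"tx":-0.3,"ty":0,"tz":-1,"rx":0,"ry":0,"rz":0,"jaw":0},
    {"tx":-0.7,"ty":0,"tz":-1,"rx":0,"ry":0,"rz":0,"jaw":0},
    {"tx":-1,"ty":0,"tz":-1,"rx":0,"ry":0,"rz":0,"jaw":0},
    {"tx":-1,"ty":0,"tz":-0.5,"rx":0,"ry":0,"rz":0,"jaw":0},
    {"tx":-1,"ty":0,"tz":0,"rx":0,"ry":0,"rz":0,"jaw":0},
    {"tx":-1,"ty":0,"tz":0,"rx":0,"ry":0,"rz":0,"jaw":0},
    {"tx":-1,"ty":0,"tz":0,"rx":0,"ry":0,"rz":0,"jaw":0},
  ],
)

```text
time: 4.55
ee_pos: [0.5362, 0.1414, 0.1317]
eef_rot: [0.585, 0.811, 0.001, 0.0]
contact_force: [0.8, -0.3, -2.1]
finger_gap: 0.0489
gripper_force: 62.7
```

>>> carry_out(
  deltas=[
    {"tx":-1,"ty":0,"tz":0,"rx":0,"ry":0,"rz":0,"jaw":0},
    {"tx":-1,"ty":0,"tz":0,"rx":0,"ry":0,"rz":0,"jaw":0},
    {"tx":-1,"ty":0,"tz":0,"rx":0,"ry":0,"rz":0,"jaw":0},
    {"tx":-1,"ty":0,"tz":0,"rx":0,"ry":0,"rz":0,"jaw":0},
    {"tx":-1,"ty":0,"tz":0,"rx":0,"ry":0,"rz":0,"jaw":0},
    {"tx":-1,"ty":0,"tz":0,"rx":0,"ry":0,"rz":0,"jaw":0},
    {"tx":-1,"ty":0,"tz":0,"rx":0,"ry":0,"rz":0,"jaw":0},
    {"tx":0,"ty":0,"tz":0,"rx":0,"ry":0,"rz":0,"jaw":0},
  ],
)

```text
time: 5.35
ee_pos: [0.592, -0.0287, 0.1317]
eef_rot: [0.587, 0.809, -0.0, 0.002]
contact_force: [0.5, -0.4, -2.4]
finger_gap: 0.0487
gripper_force: 62.7
```

```bash
python3 g.py 624.7 -115.6 130 18.1; python3 -c "
from h import *
wrist('w2')"
```

```text
t 5.35 pos [592.  -28.7 131.7] yaw 18.0 tiltz [ 0.002 -0.003 -1.   ] gap 0.0487 F [ 0.5 -0.4 -2.4] j7 0.48
turn (rx,ry,rz) units [ 0.01  0.02 -0.01] then shift units [-3.71  0.17  0.07]
```

View pics/w2.png

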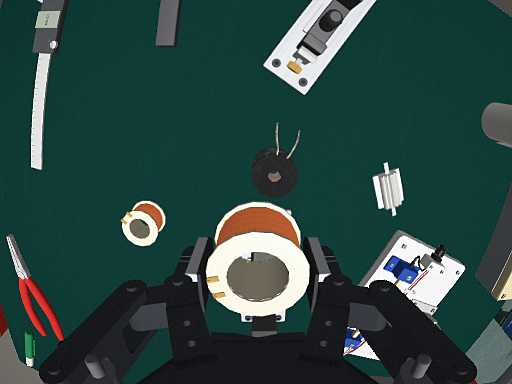

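The large coil is held level between the pads, with its ring at about (258,276). The small coil is at (140,230), and the bobbin at (273,172) is clear. I'll check the coil's offset in the hand.

```bash
python3 - <<'E'
from h import *
c=dict(np.load('w2.npz'))
for dz in (.008,.012): coil(c,c['ee'][:2],c['ee'][2]+dz,.025,.015)
print('small');coil(c,(.498,-.092),.027,.018,.0105); print(c['ee'])
E
```

```text
outer (array([593.06334986, -30.33721507]), np.float64(0.3123996532707757))
hole (array([593.00998833, -30.45438513]), np.float64(0.32366446416741584))
outer (array([592.9406014 , -27.81037496]), np.float64(1.2422944426134022))
hole (array([592.06932867, -27.62932122]), np.float64(0.2521685380199121))
small
outer (array([500.72691657, -94.25116965]), np.float64(0.6949497400131066))
hole (array([500.61047187, -94.16516763]), np.float64(0.2569423291741684))
[ 0.59195043 -0.02868609  0.13166142]
```

>>> carry_out(
  deltas=[
    {"tx":-1,"ty":0,"tz":-0.6,"rx":0,"ry":0,"rz":0,"jaw":0},
    {"tx":-1,"ty":0,"tz":-0.6,"rx":0,"ry":0,"rz":0,"jaw":0},
    {"tx":-1,"ty":-0.2,"tz":0,"rx":0,"ry":0,"rz":0,"jaw":0},
    {"tx":-1,"ty":-0.2,"tz":0,"rx":0,"ry":0,"rz":0,"jaw":0},
    {"tx":-1,"ty":-0.2,"tz":0,"rx":0,"ry":0,"rz":0,"jaw":0},
    {"tx":-1,"ty":-0.2,"tz":0,"rx":0,"ry":0,"rz":0,"jaw":0},
    {"tx":-0.8,"ty":-0.2,"tz":0,"rx":0,"ry":0,"rz":0,"jaw":0},
    {"tx":0,"ty":0,"tz":0,"rx":0,"ry":0,"rz":0,"jaw":0},
  ],
)

```text
time: 6.2
ee_pos: [0.6204, -0.1961, 0.161]
eef_rot: [0.587, 0.81, -0.001, 0.001]
contact_force: [-0.1, -0.5, -1.5]
finger_gap: 0.0489
gripper_force: 62.7
```

```bash
python3 g.py 625.7 -116.6 130 18.1; python3 -c "
from h import *
wrist('w3')"
```

```text
t 6.2 pos [ 620.4 -196.1  161. ] yaw 18.2 tiltz [ 0.001 -0.002 -1.   ] gap 0.0489 F [-0.1 -0.5 -1.5] j7 0.75
turn (rx,ry,rz) units [-0.    0.01  0.01] then shift units [2.96 1.19 1.24]
```

View pics/w3.png

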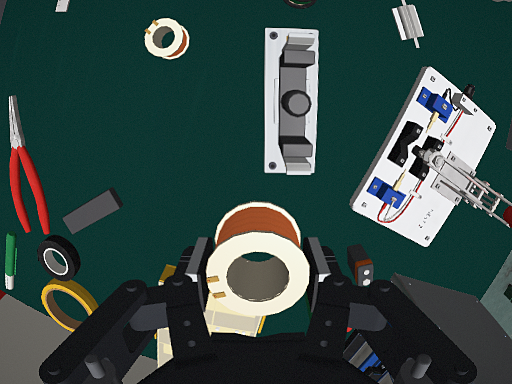

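The large core is in full view, with its plate spanning u 264–320 and v 28–175 and the post tip at (296,102). The large yoke is at (92,211) and the small coil at (165,39).

```bash
cat >> h.py <<'E'
def wrect(c,m,off,z,pick=None):
    n,l,s,_=cv2.connectedComponentsWithStats(m.astype(np.uint8))
    k=1+np.argmax(s[1:,4]) if pick is None else l[pick[1]-off[1],pick[0]-off[0]]
    cn=max(cv2.findContours((l==k).astype(np.uint8),0,1)[0],key=cv2.contourArea).reshape(-1,2)+off
    (a,b),(w,h),t=cv2.minAreaRect((wcast(c,cn,z)[:,:2]*1000).astype(np.float32))
    if w<h: t+=90;w,h=h,w
    return np.round([a,b,w,h,(t+90)%180-90],1)
E
python3 - <<'E'
from h import *
c=dict(np.load('w3.npz'));H=cv2.cvtColor(c['image'],cv2.COLOR_RGB2HSV)
S=H[15:190,250:335];print('plate',wrect(c,(S[...,2]>120)&(S[...,1]<60),[250,15],.005))
S=H[175:245,55:130];print('yokeL',wrect(c,(S[...,1]<70)&(S[...,2]>50),[55,175],.012), H[211,92])
for p in [(296,102),(296,165),(296,50),(287,125)]: print(p,H[p[1],p[0]])
S=H[75:130,275:318];
print(wproj(c,[.625,-.116,.0555]), wcast(c,[[296,102]],.0555))
coil(c,(.498,-.092),.027,.018,.0105)
save('w3c',cv2.resize(c['image'][15:190,230:350],(480,560),interpolation=cv2.INTER_CUBIC)[:600])
E
```

```text
plate [ 628.  -117.4  141.4   50.4  -72. ]
yokeL [ 451.6 -293.8   83.9   23.9   43.8] [132  15  83]
(296, 102) [150   2 128]
(296, 165) [ 50   5 159]
(296, 50) [120   7  77]
(287, 125) [120   4 122]
[[295.04631106 101.31907797]] [[ 0.62586914 -0.11625398  0.0555    ]]
outer (array([503.84806219, -94.61393105]), np.float64(1.535623701714641))
hole (array([513.42137396, -96.98722716]), np.float64(1.8125540710948271))
```

View pics/w3c.png

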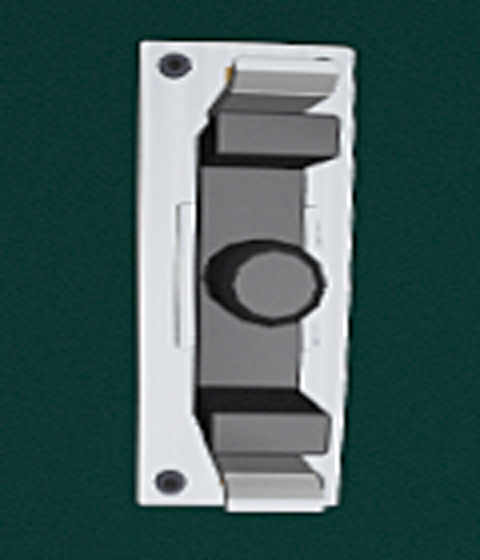

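The crop shows the post tip's flat top at about (277,288), which is full-image (299.3,105).

```bash
python3 - <<'E'
from h import *
c=dict(np.load('w3.npz'));print(wcast(c,[[299.3,105]],.0555))
E
python3 g.py 627.5 -117.5 130 18.0
```

```text
[[ 0.62905043 -0.11760315  0.0555    ]]
t 6.25 pos [ 620.6 -193.6  160.8] yaw 18.3 tiltz [ 0. -0. -1.] gap 0.049 F [-0.   1.1 -1.9] j7 0.75
turn (rx,ry,rz) units [0.   0.   0.03] then shift units [2.81 1.2  1.23]
```

>>> carry_out(
  deltas=[
    {"tx":0.9,"ty":0.4,"tz":0.3,"rx":0,"ry":0,"rz":0,"jaw":0},
    {"tx":1,"ty":0.4,"tz":0.5,"rx":0,"ry":0,"rz":0,"jaw":0},
    {"tx":0.97,"ty":0.44,"tz":0.5,"rx":0,"ry":0,"rz":0,"jaw":0},
    {"tx":0,"ty":0,"tz":0.5,"rx":0,"ry":0,"rz":0,"jaw":0},
    {"tx":0,"ty":0,"tz":0.2,"rx":0,"ry":0,"rz":0,"jaw":0},
    {"tx":0,"ty":0,"tz":0,"rx":0,"ry":0,"rz":0,"jaw":0},
  ],
)

```text
time: 6.85
ee_pos: [0.6271, -0.1147, 0.1097]
eef_rot: [0.585, 0.811, -0.0, -0.001]
contact_force: [0.2, -0.6, -2.2]
finger_gap: 0.0492
gripper_force: 62.7
```

```bash
python3 g.py 627.7 -117 44 18.0; python3 -c "
from h import *
c=bot.read_camera('side');np.savez('s2.npz',**c);I=c['image'];X=np.array([.628,-.117,.06]);q=c['R']@X+c['t'];u,v=int(q[0]/q[2]*c['fx']+c['cx']),int(q[1]/q[2]*c['fy']+c['cy']);print(u,v)
save('s2',cv2.resize(I[max(v-70,0):v+50,u-70:u+70],(700,600),interpolation=cv2.INTER_CUBIC))"; python3 g.py 627.7 -117 44 18.0
```

```text
t 6.85 pos [ 627.1 -114.7  109.7] yaw 18.4 tiltz [-0.002 -0.    -1.   ] gap 0.0492 F [ 0.2 -0.6 -2.2] j7 0.64
turn (rx,ry,rz) units [-0.01 -0.    0.05] then shift units [-0.1  -0.    2.63]
303 201
t 6.9 pos [ 627.5 -115.5  110.4] yaw 18.4 tiltz [-0. -0. -1.] gap 0.0487 F [ 0.7 -0.1 -2.1] j7 0.64
turn (rx,ry,rz) units [-0.    0.    0.04] then shift units [-0.06 -0.01  2.66]
```

View pics/s2.png

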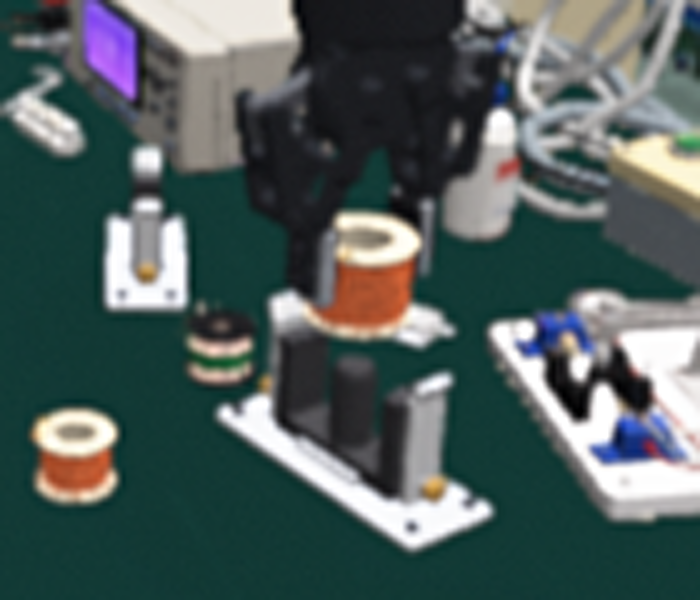

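The coil hangs at about (365,275) in the crop, above the post at (353,400). That 12 px offset is what perspective predicts, so it's aligned. Lowering now.

>>> carry_out(
  deltas=[
    {"tx":-0.06,"ty":0,"tz":0.4,"rx":0,"ry":0,"rz":0,"jaw":0},
    {"tx":0,"ty":0,"tz":0.4,"rx":0,"ry":0,"rz":0,"jaw":0},
    {"tx":0,"ty":0,"tz":0.4,"rx":0,"ry":0,"rz":0,"jaw":0},
    {"tx":0,"ty":0,"tz":0.4,"rx":0,"ry":0,"rz":0,"jaw":0},
    {"tx":0,"ty":0,"tz":0.4,"rx":0,"ry":0,"rz":0,"jaw":0},
    {"tx":0,"ty":0,"tz":0.4,"rx":0,"ry":0,"rz":0,"jaw":0},
    {"tx":0,"ty":0,"tz":0.15,"rx":0,"ry":0,"rz":0,"jaw":0},
  ],
)

```text
time: 7.6
ee_pos: [0.6274, -0.1163, 0.0452]
eef_rot: [0.585, 0.811, -0.0, -0.001]
contact_force: [-8.3, 1.3, 21.2]
finger_gap: 0.0492
gripper_force: 64.9
```

>>> carry_out(
  deltas=[
    {"tx":0,"ty":0,"tz":-0.06,"rx":0,"ry":0,"rz":0,"jaw":0},
    {"tx":0,"ty":0,"tz":0,"rx":0,"ry":0,"rz":0,"jaw":1},
    {"tx":0,"ty":0,"tz":0,"rx":0,"ry":0,"rz":0,"jaw":1},
    {"tx":0,"ty":0,"tz":0,"rx":0,"ry":0,"rz":0,"jaw":1},
    {"tx":0,"ty":0,"tz":-0.6,"rx":0,"ry":0,"rz":0,"jaw":1},
    {"tx":0,"ty":0,"tz":-1,"rx":0,"ry":0,"rz":0,"jaw":1},
    {"tx":0,"ty":0,"tz":-1,"rx":0,"ry":0,"rz":0,"jaw":1},
    {"tx":0,"ty":0,"tz":-1,"rx":0,"ry":0,"rz":0,"jaw":1},
  ],
)

```text
time: 8.4
ee_pos: [0.6284, -0.1166, 0.1403]
eef_rot: [0.585, 0.811, 0.0, 0.001]
contact_force: [1.0, 0.5, -0.3]
finger_gap: 0.0856
gripper_force: 0.0
```

```bash
python3 g.py 500.5 -93.5 130 -17; python3 -c "
from h import *
c=wrist('w4')
P=c['ee']; print(P)"
```

```text
t 8.4 pos [ 628.4 -116.6  140.3] yaw 18.4 tiltz [ 0.001 -0.    -1.   ] gap 0.0856 F [ 1.   0.5 -0.3] j7 0.63
turn (rx,ry,rz) units [0.01 0.   4.12] then shift units [-0.61 -5.16  0.41]
[ 0.6284486  -0.11656301  0.14032531]
```

View pics/w4.png

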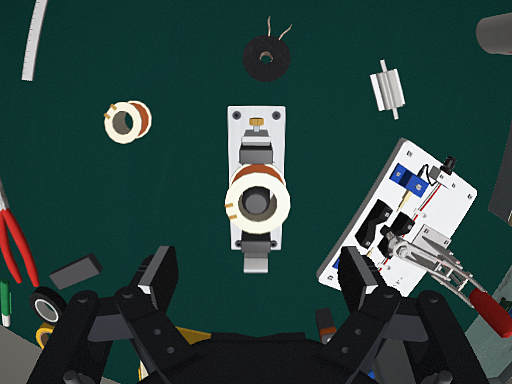

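The large coil sits on the core, with its ring at (258,203) and the post tip centred in the hole. I'll check the height numerically on the way to the small coil.

>>> carry_out(
  deltas=[
    {"tx":0,"ty":0,"tz":0,"rx":0,"ry":0,"rz":0.82,"jaw":1},
    {"tx":0,"ty":0,"tz":0,"rx":0,"ry":0,"rz":0.82,"jaw":1},
    {"tx":0,"ty":0,"tz":0,"rx":0,"ry":0,"rz":0.82,"jaw":1},
    {"tx":0,"ty":0,"tz":0,"rx":0,"ry":0,"rz":0.82,"jaw":1},
    {"tx":0,"ty":0,"tz":0,"rx":0,"ry":0,"rz":0.82,"jaw":1},
    {"tx":-0.1,"ty":-0.9,"tz":0,"rx":0,"ry":0,"rz":0,"jaw":1},
    {"tx":-0.15,"ty":-1,"tz":0,"rx":0,"ry":0,"rz":0,"jaw":1},
    {"tx":-0.15,"ty":-1,"tz":0,"rx":0,"ry":0,"rz":0,"jaw":1},
  ],
)

```text
time: 9.25
ee_pos: [0.5554, -0.1048, 0.139]
eef_rot: [0.803, 0.596, 0.001, 0.0]
contact_force: [-0.0, -0.6, 0.1]
finger_gap: 0.0853
gripper_force: 0.0
```

>>> carry_out(
  deltas=[
    {"tx":-0.1,"ty":-1,"tz":0.1,"rx":0,"ry":0,"rz":0,"jaw":1},
    {"tx":-0.1,"ty":-1,"tz":0.2,"rx":0,"ry":0,"rz":0,"jaw":1},
    {"tx":0,"ty":-0.2,"tz":0.1,"rx":0,"ry":0,"rz":0,"jaw":1},
    {"tx":0,"ty":0,"tz":0,"rx":0,"ry":0,"rz":0,"jaw":1},
  ],
)

```text
time: 9.65
ee_pos: [0.502, -0.0935, 0.1288]
eef_rot: [0.803, 0.596, 0.001, 0.0]
contact_force: [0.3, -0.6, 0.1]
finger_gap: 0.0854
gripper_force: 0.0
```

```bash
python3 - <<'E'
from h import *
c=dict(np.load('w4.npz'))
for z in (.05,.054,.058): print(z);coil(c,(.628,-.117),z,.025,.015)
c=wrist('w5');print(c['ee']);coil(c,(.5,-.0935),.027,.018,.0105)
E
python3 g.py 500.5 -93.5 24 -17
```

```text
0.05
outer (array([ 629.9751114 , -119.30607886]), np.float64(8.531547076506705))
hole (array([616.91543714, -85.02191883]), np.float64(2.2163260694991975))
0.054
outer (array([617.4014441 , -96.49256697]), np.float64(8.798496593330519))
hole (array([ 629.23365978, -118.01986857]), np.float64(0.3899247692547674))
0.058
outer (array([616.8161108 , -96.04278766]), np.float64(9.170524717352212))
hole (array([ 628.74524181, -116.47583886]), np.float64(0.18323614086654222))
[ 0.50200834 -0.09354899  0.12876345]
outer (array([501.46927694, -93.41182941]), np.float64(1.2120586375119617))
hole (array([504.80469066, -82.71883651]), np.float64(1.6086321731512576))
t 9.7 pos [503.1 -93.8 128.9] yaw -16.8 tiltz [ 0.002  0.    -1.   ] gap 0.0853 F [-0.6 -0.6 -1. ] j7 0.1
turn (rx,ry,rz) units [ 0.01 -0.    0.02] then shift units [-0.02 -0.1   4.2 ]
```

>>> carry_out(
  deltas=[
    {"tx":0,"ty":-0.05,"tz":0.9,"rx":0,"ry":0,"rz":0,"jaw":1},
    {"tx":0,"ty":0,"tz":1,"rx":0,"ry":0,"rz":0,"jaw":1},
    {"tx":0,"ty":0,"tz":1,"rx":0,"ry":0,"rz":0,"jaw":1},
    {"tx":0,"ty":0,"tz":0.8,"rx":0,"ry":0,"rz":0,"jaw":1},
    {"tx":0,"ty":0,"tz":0.4,"rx":0,"ry":0,"rz":0,"jaw":1},
    {"tx":0,"ty":0,"tz":0.05,"rx":0,"ry":0,"rz":0,"jaw":0},
    {"tx":0,"ty":0,"tz":0,"rx":0,"ry":0,"rz":0,"jaw":0},
    {"tx":0,"ty":0,"tz":0,"rx":0,"ry":0,"rz":0,"jaw":0},
  ],
)

```text
time: 10.5
ee_pos: [0.5016, -0.0937, 0.0252]
eef_rot: [0.803, 0.596, 0.001, 0.001]
contact_force: [0.3, -0.0, 0.2]
finger_gap: 0.0439
gripper_force: 0.0
```

>>> carry_out(
  deltas=[
    {"tx":0,"ty":0,"tz":0,"rx":0,"ry":0,"rz":0,"jaw":0},
    {"tx":0,"ty":0,"tz":0,"rx":0,"ry":0,"rz":0,"jaw":0},
    {"tx":0,"ty":0,"tz":0,"rx":0,"ry":0,"rz":0,"jaw":0},
  ],
)

```text
time: 10.8
ee_pos: [0.5016, -0.0936, 0.0257]
eef_rot: [0.803, 0.596, 0.001, 0.001]
contact_force: [-0.2, -0.1, 6.3]
finger_gap: 0.0338
gripper_force: 59.4
```

```bash
python3 g.py 600 121.5 130 -17
```

```text
t 10.8 pos [501.6 -93.6  25.7] yaw -16.9 tiltz [ 0.002  0.    -1.   ] gap 0.0338 F [-0.2 -0.1  6.3] j7 0.22
turn (rx,ry,rz) units [ 0.02 -0.01  0.02] then shift units [ 9.38  1.25 -4.17]
```

>>> carry_out(
  deltas=[
    {"tx":0,"ty":0,"tz":-0.6,"rx":0,"ry":0,"rz":0,"jaw":0},
    {"tx":0.3,"ty":0,"tz":-1,"rx":0,"ry":0,"rz":0,"jaw":0},
    {"tx":0.7,"ty":0.2,"tz":-1,"rx":0,"ry":0,"rz":0,"jaw":0},
    {"tx":1,"ty":0.2,"tz":-1,"rx":0,"ry":0,"rz":0,"jaw":0},
    {"tx":1,"ty":0.2,"tz":-0.9,"rx":0,"ry":0,"rz":0,"jaw":0},
    {"tx":1,"ty":0.2,"tz":0,"rx":0,"ry":0,"rz":0,"jaw":0},
    {"tx":1,"ty":0.2,"tz":0,"rx":0,"ry":0,"rz":0,"jaw":0},
    {"tx":1,"ty":0.2,"tz":0,"rx":0,"ry":0,"rz":0,"jaw":0},
  ],
)

```text
time: 11.6
ee_pos: [0.5734, 0.0426, 0.1385]
eef_rot: [0.803, 0.596, 0.001, 0.0]
contact_force: [-0.5, -0.3, -0.4]
finger_gap: 0.0337
gripper_force: 59.9
```

>>> carry_out(
  deltas=[
    {"tx":0,"ty":0,"tz":0,"rx":0,"ry":0,"rz":0,"jaw":0},
    {"tx":0,"ty":0,"tz":0,"rx":0,"ry":0,"rz":0,"jaw":0},
  ],
)

```text
time: 11.8
ee_pos: [0.5727, 0.0417, 0.1376]
eef_rot: [0.803, 0.596, 0.0, 0.0]
contact_force: [0.1, -0.3, -1.3]
finger_gap: 0.0337
gripper_force: 59.9
```

```bash
python3 g.py 600 121.5 100 -17; python3 - <<'E'
from h import *
c=wrist('w6')
big=cv2.resize(c['image'][:300],(768,450));save('w6b',big)
for dz in (.0,.004): coil(c,c['ee'][:2],c['ee'][2]+dz,.018,.0105)
H=cv2.cvtColor(c['image'],cv2.COLOR_RGB2HSV)
q=wproj(c,[.6,.1215,.005])[0];print(q)
u,v=q.astype(int);u0,v0=max(u-90,0),max(v-110,0);S=H[v0:v+90,u0:u+90]
print('plate',wrect(c,(S[...,2]>110)&(S[...,1]<60),[u0,v0],.005))
E
```

```text
t 11.8 pos [572.7  41.7 137.6] yaw -16.8 tiltz [ 0.001 -0.    -1.   ] gap 0.0337 F [ 0.1 -0.3 -1.3] j7 -0.15
turn (rx,ry,rz) units [ 0.   -0.    0.03] then shift units [3.37 0.11 1.51]
outer (array([576.02358775,  49.00330768]), np.float64(2.464289680298196))
hole (array([578.10601364,  56.14197128]), np.float64(2.144601444733808))
outer (array([574.60851125,  43.42908861]), np.float64(1.8500319105910803))
hole (array([578.60215899,  57.90001836]), np.float64(1.8553272905088725))
[259.69313638  89.61004997]
plate [602.3 121.5 117.8  43.3  72.8]
```

View pics/w6b.png

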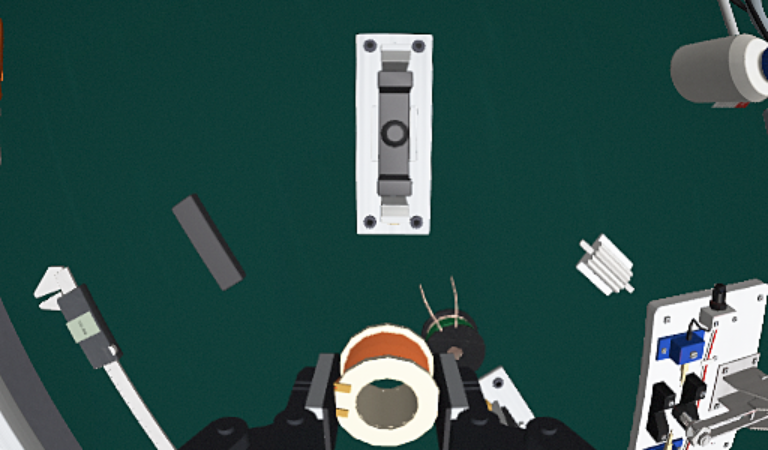

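The small core's plate is cleanly seen, with the post tip at full-image (264,88). The small yoke is at (139,161) and the coil is held level.

```bash
python3 - <<'E'
from h import *
c=dict(np.load('w6.npz'));print(wcast(c,[[264,88]],.0425),wcast(c,[[257.3,267.3]],c['ee'][2]+.001),c['ee'])
H=cv2.cvtColor(c['image'],cv2.COLOR_RGB2HSV);S=H[120:200,105:175];print(wrect(c,(S[...,1]<70)&(S[...,2]>45),[105,120],.010))
E
python3 g.py 602 121.3 100 -17.2
```

```text
[[0.60301334 0.12175547 0.0425    ]] [[0.5735993  0.0416085  0.13862719]] [0.57272759 0.04172834 0.13762719]
[474.4  95.6  62.1  17.3 -78.1]
t 11.85 pos [572.4  40.7 137.5] yaw -16.9 tiltz [ 0. -0. -1.] gap 0.0342 F [-0.3 -0.3 -1.1] j7 -0.15
turn (rx,ry,rz) units [0.   0.   0.04] then shift units [3.43 0.18 1.5 ]
```

>>> carry_out(
  deltas=[
    {"tx":0.8,"ty":0.05,"tz":0.2,"rx":0,"ry":0,"rz":0.03,"jaw":0},
    {"tx":1,"ty":0.05,"tz":0.4,"rx":0,"ry":0,"rz":0,"jaw":0},
    {"tx":1,"ty":0.05,"tz":0.5,"rx":0,"ry":0,"rz":0,"jaw":0},
    {"tx":0.61,"ty":0.05,"tz":0.4,"rx":0,"ry":0,"rz":0,"jaw":0},
    {"tx":0,"ty":0,"tz":0.2,"rx":0,"ry":0,"rz":0,"jaw":0},
    {"tx":0,"ty":0,"tz":0,"rx":0,"ry":0,"rz":0,"jaw":0},
  ],
)

```text
time: 12.45
ee_pos: [0.6017, 0.1197, 0.0936]
eef_rot: [0.805, 0.594, -0.001, 0.0]
contact_force: [-0.3, -1.0, -1.7]
finger_gap: 0.0337
gripper_force: 59.9
```

```bash
python3 g.py 602.3 121.6 39.5 -17.2
```

```text
t 12.45 pos [601.7 119.7  93.6] yaw -17.2 tiltz [-0.002 -0.002 -1.   ] gap 0.0337 F [-0.3 -1.  -1.7] j7 -0.25
turn (rx,ry,rz) units [-0.01  0.01  0.  ] then shift units [ 0.08 -0.    2.16]
```

>>> carry_out(
  deltas=[
    {"tx":0.06,"ty":0,"tz":0.3,"rx":0,"ry":0,"rz":0,"jaw":0},
    {"tx":0,"ty":0,"tz":0.4,"rx":0,"ry":0,"rz":0,"jaw":0},
    {"tx":0,"ty":0,"tz":0.4,"rx":0,"ry":0,"rz":0,"jaw":0},
    {"tx":0,"ty":0,"tz":0.4,"rx":0,"ry":0,"rz":0,"jaw":0},
    {"tx":0,"ty":0,"tz":0.4,"rx":0,"ry":0,"rz":0,"jaw":0},
    {"tx":0,"ty":0,"tz":0.25,"rx":0,"ry":0,"rz":0,"jaw":0},
    {"tx":0,"ty":0,"tz":0,"rx":0,"ry":0,"rz":0,"jaw":0},
  ],
)

```text
time: 13.15
ee_pos: [0.603, 0.1226, 0.0401]
eef_rot: [0.804, 0.594, -0.0, -0.0]
contact_force: [-0.3, -0.4, -0.8]
finger_gap: 0.0341
gripper_force: 60.0
```

>>> carry_out(
  deltas=[
    {"tx":0,"ty":0,"tz":0.03,"rx":0,"ry":0,"rz":0,"jaw":0},
    {"tx":0,"ty":0,"tz":0,"rx":0,"ry":0,"rz":0,"jaw":1},
    {"tx":0,"ty":0,"tz":0,"rx":0,"ry":0,"rz":0,"jaw":1},
    {"tx":0,"ty":0,"tz":0,"rx":0,"ry":0,"rz":0,"jaw":1},
    {"tx":0,"ty":0,"tz":-0.6,"rx":0,"ry":0,"rz":0,"jaw":1},
    {"tx":0,"ty":0,"tz":-1,"rx":0,"ry":0,"rz":0,"jaw":1},
    {"tx":0,"ty":0,"tz":-1,"rx":0,"ry":0,"rz":0,"jaw":1},
    {"tx":0,"ty":0,"tz":-1,"rx":0,"ry":0,"rz":0,"jaw":1},
  ],
)

```text
time: 13.95
ee_pos: [0.6032, 0.1228, 0.1319]
eef_rot: [0.804, 0.594, 0.0, 0.0]
contact_force: [1.0, -0.5, 0.0]
finger_gap: 0.0859
gripper_force: 0.0
```

```bash
python3 - <<'E'
from h import *
c=wrist('w7');u,v=wproj(c,[.6025,.1216,.041])[0].astype(int);print(u,v)
coil(c,(.6025,.1216),.041,.018,.0105)
save('w7c',cv2.resize(c['image'][max(v-80,0):v+80,u-100:u+100],(700,560),interpolation=cv2.INTER_CUBIC))
E
python3 g.py 474.4 95.6 120 11.9
```

```text
255 202
outer (array([603.36546592, 121.52950165]), np.float64(10.92292011831137))
hole (array([603.58948208, 121.27916858]), np.float64(0.2695558668282475))
t 14.0 pos [605.7 123.1 136.2] yaw -17.1 tiltz [ 0.007  0.002 -1.   ] gap 0.0853 F [ 0.7 -0.1  3.2] j7 -0.27
turn (rx,ry,rz) units [ 0.05 -0.02 -3.38] then shift units [ 0.01 -5.37  0.65]
```

View pics/w7c.png

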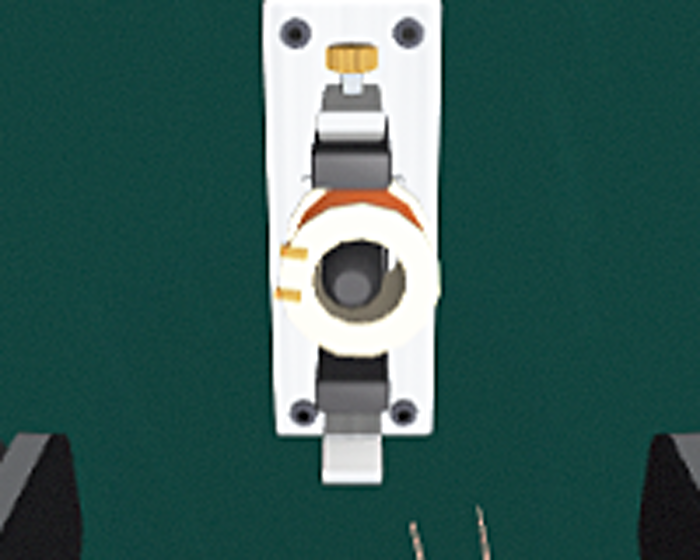

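The small coil is seated around the post, with the tip at (352,288) inside the hole ring at (360,281). Next is the small yoke.

>>> carry_out(
  deltas=[
    {"tx":0,"ty":0,"tz":0,"rx":0,"ry":0,"rz":-0.85,"jaw":1},
    {"tx":0,"ty":0,"tz":0,"rx":0,"ry":0,"rz":-0.85,"jaw":1},
    {"tx":0,"ty":0,"tz":0,"rx":0,"ry":0,"rz":-0.85,"jaw":1},
    {"tx":0,"ty":-0.5,"tz":0,"rx":0,"ry":0,"rz":-0.83,"jaw":1},
    {"tx":0,"ty":-1,"tz":0,"rx":0,"ry":0,"rz":0,"jaw":1},
    {"tx":0,"ty":-1,"tz":0,"rx":0,"ry":0,"rz":0,"jaw":1},
    {"tx":0,"ty":-1,"tz":0,"rx":0,"ry":0,"rz":0,"jaw":1},
    {"tx":0,"ty":-1,"tz":0.2,"rx":0,"ry":0,"rz":0,"jaw":1},
  ],
)

```text
time: 14.8
ee_pos: [0.4925, 0.1009, 0.1261]
eef_rot: [0.63, 0.777, 0.001, 0.001]
contact_force: [0.4, -0.5, 0.2]
finger_gap: 0.0857
gripper_force: 0.0
```

>>> carry_out(
  deltas=[
    {"tx":0,"ty":-0.7,"tz":0.4,"rx":0,"ry":0,"rz":0,"jaw":1},
    {"tx":0,"ty":0,"tz":0,"rx":0,"ry":0,"rz":0,"jaw":1},
    {"tx":0,"ty":0,"tz":0,"rx":0,"ry":0,"rz":0,"jaw":1},
  ],
)

```text
time: 15.1
ee_pos: [0.4766, 0.0977, 0.1157]
eef_rot: [0.63, 0.777, 0.001, 0.001]
contact_force: [1.7, 0.1, 0.3]
finger_gap: 0.0854
gripper_force: 0.0
```

```bash
python3 - <<'E'
from h import *
c=wrist('w8');H=cv2.cvtColor(c['image'],cv2.COLOR_RGB2HSV)
u,v=wproj(c,[.4744,.0956,.010])[0].astype(int);print(u,v,H[v,u]);u0,v0=u-60,v-75;S=H[v0:v+75,u0:u+60]
print(wrect(c,(S[...,1]<80)&(S[...,2]>45),[u0,v0],.010,(u,v)))
E
python3 g.py 474.4 95.6 21 11.9
```

```text
253 195 [135   6 177]
[474.   96.2  63.5  16.7 -77.8]
t 15.15 pos [477.2  97.8 115.8] yaw 11.9 tiltz [ 0.003  0.001 -1.   ] gap 0.0854 F [0.5 0.1 0.2] j7 0.14
turn (rx,ry,rz) units [ 0.02 -0.    0.  ] then shift units [-0.06 -0.13  3.79]
```

>>> carry_out(
  deltas=[
    {"tx":-0.05,"ty":-0.12,"tz":0.9,"rx":0,"ry":0,"rz":0,"jaw":1},
    {"tx":0,"ty":0,"tz":1,"rx":0,"ry":0,"rz":0,"jaw":1},
    {"tx":0,"ty":0,"tz":1,"rx":0,"ry":0,"rz":0,"jaw":0.6},
    {"tx":0,"ty":0,"tz":0.6,"rx":0,"ry":0,"rz":0,"jaw":0.5},
    {"tx":0,"ty":0,"tz":0.26,"rx":0,"ry":0,"rz":0,"jaw":0.4},
    {"tx":0,"ty":0,"tz":0,"rx":0,"ry":0,"rz":0,"jaw":0.4},
  ],
)

```text
time: 15.75
ee_pos: [0.4736, 0.0956, 0.0204]
eef_rot: [0.63, 0.777, -0.0, 0.0]
contact_force: [-0.5, -0.4, -0.0]
finger_gap: 0.0349
gripper_force: 0.0
```

```bash
python3 g.py 474.2 95.9 21 12
```

```text
t 15.75 pos [473.6  95.6  20.4] yaw 11.9 tiltz [-0. -0. -1.] gap 0.0349 F [-0.5 -0.4 -0. ] j7 0.23
turn (rx,ry,rz) units [-0.    0.   -0.01] then shift units [ 0.01  0.03 -0.02]
```

>>> carry_out(
  deltas=[
    {"tx":0,"ty":0,"tz":0,"rx":0,"ry":0,"rz":0,"jaw":0},
    {"tx":0,"ty":0,"tz":0,"rx":0,"ry":0,"rz":0,"jaw":0},
    {"tx":0,"ty":0,"tz":0,"rx":0,"ry":0,"rz":0,"jaw":0},
    {"tx":0,"ty":0,"tz":0,"rx":0,"ry":0,"rz":0,"jaw":0},
    {"tx":0,"ty":0,"tz":0,"rx":0,"ry":0,"rz":0,"jaw":0},
  ],
)

```text
time: 16.25
ee_pos: [0.4739, 0.0959, 0.0218]
eef_rot: [0.63, 0.777, 0.001, 0.001]
contact_force: [0.1, -0.1, 6.8]
finger_gap: 0.0147
gripper_force: 59.4
```

```bash
python3 g.py 602.5 121.6 110 -17.2
```

```text
t 16.25 pos [473.9  95.9  21.8] yaw 11.9 tiltz [ 0.002  0.001 -1.   ] gap 0.0147 F [ 0.1 -0.1  6.8] j7 0.23
turn (rx,ry,rz) units [ 0.01 -0.01  3.39] then shift units [ 2.5   4.61 -3.53]
```

>>> carry_out(
  deltas=[
    {"tx":0,"ty":0,"tz":-0.5,"rx":0,"ry":0,"rz":0,"jaw":0},
    {"tx":0,"ty":0,"tz":-0.9,"rx":0,"ry":0,"rz":0,"jaw":0},
    {"tx":0,"ty":0,"tz":-1,"rx":0,"ry":0,"rz":0,"jaw":0},
    {"tx":0,"ty":0,"tz":-1,"rx":0,"ry":0,"rz":0.7,"jaw":0},
    {"tx":0,"ty":0,"tz":-0.5,"rx":0,"ry":0,"rz":0.8,"jaw":0},
    {"tx":0,"ty":0,"tz":0,"rx":0,"ry":0,"rz":0.8,"jaw":0},
    {"tx":0,"ty":0,"tz":0,"rx":0,"ry":0,"rz":0.8,"jaw":0},
    {"tx":0,"ty":0,"tz":0,"rx":0,"ry":0,"rz":0.29,"jaw":0},
  ],
)

```text
time: 17.05
ee_pos: [0.4727, 0.0959, 0.1192]
eef_rot: [0.806, 0.592, 0.0, -0.0]
contact_force: [0.2, 0.4, 0.2]
finger_gap: 0.0149
gripper_force: 58.7
```

>>> carry_out(
  deltas=[
    {"tx":0.4,"ty":0.7,"tz":0,"rx":0,"ry":0,"rz":0,"jaw":0},
    {"tx":0.5,"ty":0.9,"tz":0,"rx":0,"ry":0,"rz":0,"jaw":0},
    {"tx":0.5,"ty":0.9,"tz":0,"rx":0,"ry":0,"rz":0,"jaw":0},
    {"tx":0.5,"ty":0.9,"tz":0,"rx":0,"ry":0,"rz":0,"jaw":0},
    {"tx":0.4,"ty":0.8,"tz":0,"rx":0,"ry":0,"rz":0,"jaw":0},
    {"tx":0.2,"ty":0.4,"tz":0,"rx":0,"ry":0,"rz":0,"jaw":0},
    {"tx":0,"ty":0,"tz":0,"rx":0,"ry":0,"rz":0,"jaw":0},
  ],
)

```text
time: 17.75
ee_pos: [0.602, 0.1215, 0.1186]
eef_rot: [0.805, 0.594, 0.0, 0.0]
contact_force: [-1.1, -0.5, -1.0]
finger_gap: 0.0154
gripper_force: 58.8
```

```bash
python3 g.py 602.5 121.6 67 -17.2; python3 - <<'E'
from h import *
c=wrist('w9');save('w9c',cv2.resize(c['image'][110:340,150:370],(600,600),interpolation=cv2.INTER_CUBIC))
print(wproj(c,[.6025,.1216,.044]),wproj(c,c['ee']-[0,0,.012]))
E
python3 g.py 602.5 121.6 67 -17.2
```

```text
t 17.75 pos [602.  121.5 118.6] yaw -17.2 tiltz [ 0.001 -0.    -1.   ] gap 0.0154 F [-1.1 -0.5 -1. ] j7 -0.26
turn (rx,ry,rz) units [ 0. -0.  0.] then shift units [0.01 0.02 2.06]
[[256.70019031 208.28394375]] [[255.65187035 253.96838879]]
t 17.8 pos [600.7 121.1 118.3] yaw -17.2 tiltz [-0.001 -0.    -1.   ] gap 0.0149 F [-0.1 -1.2 -2.2] j7 -0.26
turn (rx,ry,rz) units [-0.  0.  0.] then shift units [0.04 0.06 2.05]
```

View pics/w9c.png

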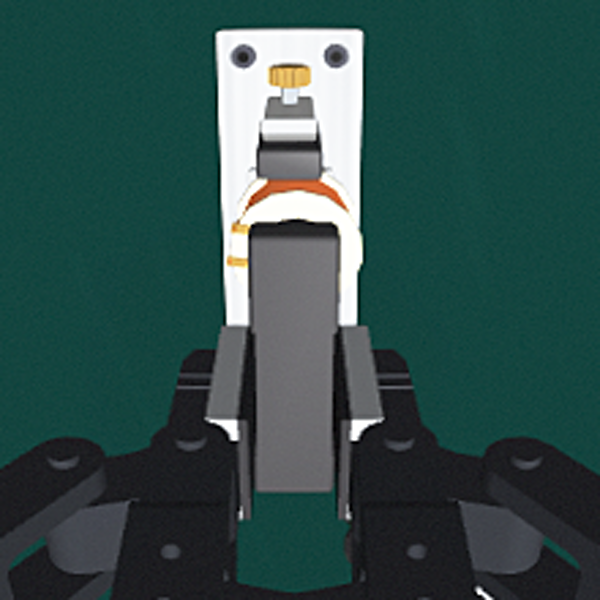

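The yoke is held square to the core. Its top face's far end is at crop row ~237 and its near end at ~490. I'll check where its centre sits along its length.

```bash
python3 - <<'E'
from h import *
c=dict(np.load('w9.npz'));s=np.array([220/600,230/600]);z=c['ee'][2]-.0118
a,b=wcast(c,np.array([[292,237],[291,490]])*s+[150,110],z);print(a,b,np.linalg.norm(a-b),(a+b)/2,c['ee'])
E
```

```text
[0.61177699 0.15044548 0.10681854] [0.59338618 0.09214815 0.10681854] 0.06112938113502083 [0.60258159 0.12129681 0.10681854] [0.60195523 0.12145907 0.11861854]
```

>>> carry_out(
  deltas=[
    {"tx":0.01,"ty":0.02,"tz":0.5,"rx":0,"ry":0,"rz":0,"jaw":0},
    {"tx":0,"ty":0,"tz":0.6,"rx":0,"ry":0,"rz":0,"jaw":0},
    {"tx":0,"ty":0,"tz":0.4,"rx":0,"ry":0,"rz":0,"jaw":0},
    {"tx":0,"ty":0,"tz":0.3,"rx":0,"ry":0,"rz":0,"jaw":0},
    {"tx":0,"ty":0,"tz":0.2,"rx":0,"ry":0,"rz":0,"jaw":0},
    {"tx":0,"ty":0,"tz":0.08,"rx":0,"ry":0,"rz":0,"jaw":0},
    {"tx":0,"ty":0,"tz":0,"rx":0,"ry":0,"rz":0,"jaw":0},
  ],
)

```text
time: 18.5
ee_pos: [0.6019, 0.1213, 0.0663]
eef_rot: [0.805, 0.593, 0.0, 0.0]
contact_force: [0.4, -0.5, -1.4]
finger_gap: 0.015
gripper_force: 58.7
```

>>> carry_out(
  deltas=[
    {"tx":0,"ty":0,"tz":0.06,"rx":0,"ry":0,"rz":0,"jaw":0},
    {"tx":0,"ty":0,"tz":0.04,"rx":0,"ry":0,"rz":0,"jaw":0},
    {"tx":0,"ty":0,"tz":0,"rx":0,"ry":0,"rz":0,"jaw":0},
  ],
)

```text
time: 18.8
ee_pos: [0.6024, 0.1214, 0.0658]
eef_rot: [0.805, 0.593, 0.001, -0.0]
contact_force: [-4.6, -1.5, 12.9]
finger_gap: 0.0148
gripper_force: 60.3
```

>>> carry_out(
  deltas=[
    {"tx":0,"ty":0,"tz":-0.03,"rx":0,"ry":0,"rz":0,"jaw":0},
    {"tx":0,"ty":0,"tz":0,"rx":0,"ry":0,"rz":0,"jaw":0.6},
    {"tx":0,"ty":0,"tz":0,"rx":0,"ry":0,"rz":0,"jaw":0.6},
    {"tx":0,"ty":0,"tz":0,"rx":0,"ry":0,"rz":0,"jaw":0.6},
    {"tx":0,"ty":0,"tz":-0.5,"rx":0,"ry":0,"rz":0,"jaw":0.6},
    {"tx":0,"ty":0,"tz":-1,"rx":0,"ry":0,"rz":0,"jaw":0.6},
    {"tx":0,"ty":0,"tz":-1,"rx":0,"ry":0,"rz":0,"jaw":1},
    {"tx":0,"ty":0,"tz":-0.5,"rx":0,"ry":0,"rz":0,"jaw":1},
  ],
)

```text
time: 19.6
ee_pos: [0.6031, 0.1215, 0.1424]
eef_rot: [0.805, 0.593, 0.002, 0.001]
contact_force: [0.8, -0.4, 0.2]
finger_gap: 0.0781
gripper_force: 0.0
```

```bash
python3 g.py 451.5 -293.7 120 -46.1; python3 - <<'E'
from h import *
c=wrist('w10');save('w10c',cv2.resize(c['image'][110:340,150:370],(600,600),interpolation=cv2.INTER_CUBIC))
E
```

```text
t 19.6 pos [603.1 121.5 142.4] yaw -17.2 tiltz [ 0.004  0.001 -1.   ] gap 0.0781 F [ 0.8 -0.4  0.2] j7 -0.28
turn (rx,ry,rz) units [ 0.02 -0.02  3.36] then shift units [-15.89   7.76   0.89]
```

View pics/w10c.png

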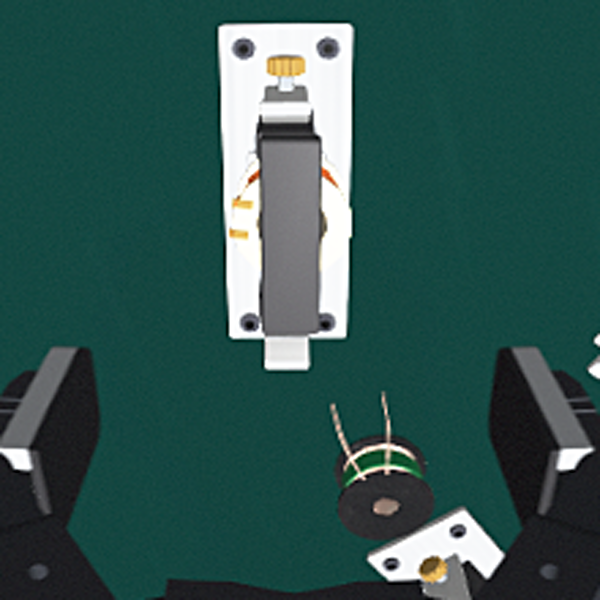

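The small yoke lies square between the stops. On to the large yoke.

>>> carry_out(
  deltas=[
    {"tx":0,"ty":0,"tz":0,"rx":0,"ry":0,"rz":0.84,"jaw":1},
    {"tx":0,"ty":0,"tz":0,"rx":0,"ry":0,"rz":0.84,"jaw":1},
    {"tx":0,"ty":0,"tz":0,"rx":0,"ry":0,"rz":0.84,"jaw":1},
    {"tx":0,"ty":0,"tz":0,"rx":0,"ry":0,"rz":0.84,"jaw":1},
    {"tx":-0.9,"ty":0.4,"tz":0,"rx":0,"ry":0,"rz":0,"jaw":1},
    {"tx":-1,"ty":0.49,"tz":0,"rx":0,"ry":0,"rz":0,"jaw":1},
    {"tx":-1,"ty":0.49,"tz":0,"rx":0,"ry":0,"rz":0,"jaw":1},
    {"tx":-1,"ty":0.49,"tz":0,"rx":0,"ry":0,"rz":0,"jaw":1},
  ],
)

```text
time: 20.45
ee_pos: [0.5632, 0.0193, 0.139]
eef_rot: [0.927, 0.374, -0.0, -0.0]
contact_force: [-0.1, 0.1, 0.8]
finger_gap: 0.0854
gripper_force: 0.0
```

>>> carry_out(
  deltas=[
    {"tx":-1,"ty":0.49,"tz":0,"rx":0,"ry":0,"rz":0,"jaw":1},
    {"tx":-1,"ty":0.49,"tz":0,"rx":0,"ry":0,"rz":0,"jaw":1},
    {"tx":-1,"ty":0.49,"tz":0,"rx":0,"ry":0,"rz":0,"jaw":1},
    {"tx":-1,"ty":0.49,"tz":0,"rx":0,"ry":0,"rz":0,"jaw":1},
    {"tx":-1,"ty":0.49,"tz":0,"rx":0,"ry":0,"rz":0,"jaw":1},
    {"tx":-1,"ty":0.49,"tz":0,"rx":0,"ry":0,"rz":0,"jaw":1},
    {"tx":-1,"ty":0.49,"tz":0,"rx":0,"ry":0,"rz":0,"jaw":1},
    {"tx":-1,"ty":0.49,"tz":0,"rx":0,"ry":0,"rz":0,"jaw":1},
  ],
)

```text
time: 21.25
ee_pos: [0.4872, -0.19, 0.1391]
eef_rot: [0.927, 0.374, -0.0, -0.0]
contact_force: [-0.2, 0.1, 0.7]
finger_gap: 0.0855
gripper_force: 0.0
```

```bash
python3 g.py 451.5 -293.7 120 -46.1
```

```text
t 21.25 pos [ 487.2 -190.   139.1] yaw -46.1 tiltz [-0.001  0.    -1.   ] gap 0.0855 F [-0.2  0.1  0.7] j7 -0.13
turn (rx,ry,rz) units [-0.  0.  0.] then shift units [-3.9   2.    0.76]
```

>>> carry_out(
  deltas=[
    {"tx":-1,"ty":0.5,"tz":0.1,"rx":0,"ry":0,"rz":0,"jaw":1},
    {"tx":-1,"ty":0.5,"tz":0.2,"rx":0,"ry":0,"rz":0,"jaw":1},
    {"tx":-1,"ty":0.5,"tz":0.2,"rx":0,"ry":0,"rz":0,"jaw":1},
    {"tx":-0.7,"ty":0.4,"tz":0.2,"rx":0,"ry":0,"rz":0,"jaw":1},
    {"tx":0,"ty":0,"tz":0,"rx":0,"ry":0,"rz":0,"jaw":1},
    {"tx":0,"ty":0,"tz":0,"rx":0,"ry":0,"rz":0,"jaw":1},
  ],
)

```text
time: 21.85
ee_pos: [0.454, -0.2873, 0.1216]
eef_rot: [0.928, 0.374, -0.0, -0.001]
contact_force: [0.2, -0.1, -0.5]
finger_gap: 0.0851
gripper_force: 0.0
```

```bash
python3 - <<'E'
from h import *
c=wrist('w11');H=cv2.cvtColor(c['image'],cv2.COLOR_RGB2HSV)
u,v=wproj(c,[.4515,-.2937,.012])[0].astype(int);print(u,v,H[v,u]);u0,v0=u-60,v-90;S=H[v0:v+90,u0:u+60]
print(wrect(c,(S[...,1]<80)&(S[...,2]>60),[u0,v0],.012,(u,v)))
save('w11b',c['image'])
E
python3 g.py 451.5 -293.7 21.5 -46.1
```

```text
259 200 [135   5 107]
[ 451.7 -294.2   82.8   23.5   43.7]
t 21.9 pos [ 454.5 -286.6  121.7] yaw -46.0 tiltz [-0.     0.001 -1.   ] gap 0.0856 F [-0.1  0.9  0.5] j7 0.09
turn (rx,ry,rz) units [-0.01 -0.    0.01] then shift units [-0.28  0.12  4.01]
```

View pics/w11b.png

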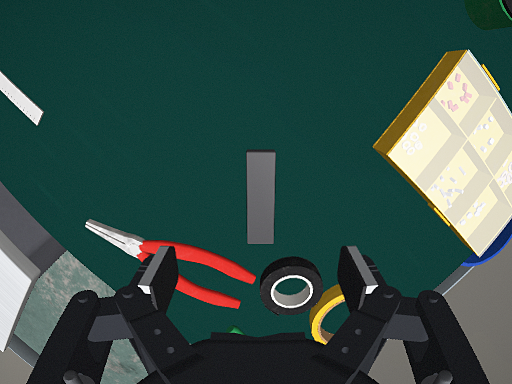

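The yoke is at (260,198). The pliers and tape lie beyond its near end, clear of the finger spots at its middle.

>>> carry_out(
  deltas=[
    {"tx":-0.28,"ty":0.13,"tz":0.9,"rx":0,"ry":0,"rz":0,"jaw":0.6},
    {"tx":0,"ty":0,"tz":1,"rx":0,"ry":0,"rz":0,"jaw":0.6},
    {"tx":0,"ty":0,"tz":1,"rx":0,"ry":0,"rz":0,"jaw":0.5},
    {"tx":0,"ty":0,"tz":0.7,"rx":0,"ry":0,"rz":0,"jaw":0.5},
    {"tx":0,"ty":0,"tz":0.35,"rx":0,"ry":0,"rz":0,"jaw":0.5},
    {"tx":0,"ty":0,"tz":0,"rx":0,"ry":0,"rz":0,"jaw":0.5},
  ],
)

```text
time: 22.5
ee_pos: [0.4515, -0.2935, 0.0225]
eef_rot: [0.927, 0.375, -0.0, -0.001]
contact_force: [-0.5, -0.5, 1.5]
finger_gap: 0.0422
gripper_force: 0.0
```

```bash
python3 g.py 451.6 -294 21.5 -46.2
```

```text
t 22.5 pos [ 451.5 -293.5   22.5] yaw -46.0 tiltz [-0.002  0.001 -1.   ] gap 0.0422 F [-0.5 -0.5  1.5] j7 0.22
turn (rx,ry,rz) units [-0.01  0.    0.03] then shift units [-0.01  0.02  0.04]
```

>>> carry_out(
  deltas=[
    {"tx":0,"ty":0,"tz":0.03,"rx":0,"ry":0,"rz":0.02,"jaw":0},
    {"tx":0,"ty":0,"tz":0,"rx":0,"ry":0,"rz":0,"jaw":0},
    {"tx":0,"ty":0,"tz":0,"rx":0,"ry":0,"rz":0,"jaw":0},
    {"tx":0,"ty":0,"tz":0,"rx":0,"ry":0,"rz":0,"jaw":0},
    {"tx":0,"ty":0,"tz":0,"rx":0,"ry":0,"rz":0,"jaw":0},
  ],
)

```text
time: 23.0
ee_pos: [0.4523, -0.2949, 0.0235]
eef_rot: [0.928, 0.373, 0.001, 0.0]
contact_force: [-0.6, 0.9, 6.8]
finger_gap: 0.0221
gripper_force: 59.7
```

>>> carry_out(
  deltas=[
    {"tx":0,"ty":0,"tz":-0.5,"rx":0,"ry":0,"rz":0,"jaw":0},
    {"tx":0,"ty":0,"tz":-0.9,"rx":0,"ry":0,"rz":0,"jaw":0},
    {"tx":0,"ty":0,"tz":-1,"rx":0,"ry":0,"rz":0,"jaw":0},
    {"tx":0,"ty":0,"tz":-1,"rx":0,"ry":0,"rz":0,"jaw":0},
    {"tx":0,"ty":0,"tz":-1,"rx":0,"ry":0,"rz":0,"jaw":0},
    {"tx":0,"ty":0,"tz":-0.4,"rx":0,"ry":0,"rz":0,"jaw":0},
    {"tx":0,"ty":0,"tz":0,"rx":0,"ry":0,"rz":0,"jaw":0},
  ],
)

```text
time: 23.7
ee_pos: [0.4523, -0.295, 0.144]
eef_rot: [0.928, 0.373, 0.001, 0.001]
contact_force: [0.6, 0.1, -1.5]
finger_gap: 0.0217
gripper_force: 59.1
```

```bash
python3 g.py 628 -117.4 140 18
```

```text
t 23.7 pos [ 452.3 -295.   144. ] yaw -46.2 tiltz [ 0.003 -0.001 -1.   ] gap 0.0217 F [ 0.6  0.1 -1.5] j7 0.09
turn (rx,ry,rz) units [ 0.02  0.   -7.47] then shift units [4.59 8.88 0.16]
```

>>> carry_out(
  deltas=[
    {"tx":0,"ty":0,"tz":0,"rx":0,"ry":0,"rz":-0.93,"jaw":0},
    {"tx":0,"ty":0,"tz":0,"rx":0,"ry":0,"rz":-0.93,"jaw":0},
    {"tx":0,"ty":0,"tz":0,"rx":0,"ry":0,"rz":-0.93,"jaw":0},
    {"tx":0,"ty":0,"tz":0,"rx":0,"ry":0,"rz":-0.93,"jaw":0},
    {"tx":0,"ty":0,"tz":0,"rx":0,"ry":0,"rz":-0.93,"jaw":0},
    {"tx":0,"ty":0,"tz":0,"rx":0,"ry":0,"rz":-0.93,"jaw":0},
    {"tx":0,"ty":0,"tz":0,"rx":0,"ry":0,"rz":-0.93,"jaw":0},
    {"tx":0,"ty":0,"tz":0,"rx":0,"ry":0,"rz":-0.93,"jaw":0},
  ],
)

```text
time: 24.5
ee_pos: [0.4507, -0.2942, 0.141]
eef_rot: [0.588, 0.809, -0.0, -0.001]
contact_force: [-0.6, 0.4, -1.1]
finger_gap: 0.022
gripper_force: 59.1
```

>>> carry_out(
  deltas=[
    {"tx":0.4,"ty":0.8,"tz":0,"rx":0,"ry":0,"rz":0,"jaw":0},
    {"tx":0.5,"ty":0.98,"tz":0,"rx":0,"ry":0,"rz":0,"jaw":0},
    {"tx":0.5,"ty":0.98,"tz":0,"rx":0,"ry":0,"rz":0,"jaw":0},
    {"tx":0.5,"ty":0.98,"tz":0,"rx":0,"ry":0,"rz":0,"jaw":0},
    {"tx":0.5,"ty":0.98,"tz":0,"rx":0,"ry":0,"rz":0,"jaw":0},
    {"tx":0.5,"ty":0.98,"tz":0,"rx":0,"ry":0,"rz":0,"jaw":0},
    {"tx":0.5,"ty":0.98,"tz":0,"rx":0,"ry":0,"rz":0,"jaw":0},
    {"tx":0,"ty":0,"tz":0,"rx":0,"ry":0,"rz":0,"jaw":0},
  ],
)

```text
time: 25.3
ee_pos: [0.5868, -0.1582, 0.1406]
eef_rot: [0.587, 0.809, 0.001, -0.001]
contact_force: [-0.2, 0.0, -1.7]
finger_gap: 0.022
gripper_force: 59.1
```

```bash
python3 g.py 628 -117.4 140 18
```

```text
t 25.3 pos [ 586.8 -158.2  140.6] yaw 18.1 tiltz [-0.001  0.003 -1.   ] gap 0.022 F [-0.2  0.  -1.7] j7 0.72
turn (rx,ry,rz) units [ 0.   -0.02  0.01] then shift units [1.04 2.07 0.03]
```

>>> carry_out(
  deltas=[
    {"tx":0.4,"ty":0.8,"tz":0,"rx":0,"ry":0,"rz":0,"jaw":0},
    {"tx":0.4,"ty":0.8,"tz":0,"rx":0,"ry":0,"rz":0,"jaw":0},
    {"tx":0.24,"ty":0.45,"tz":0,"rx":0,"ry":0,"rz":0,"jaw":0},
    {"tx":0,"ty":0,"tz":0,"rx":0,"ry":0,"rz":0,"jaw":0},
    {"tx":0,"ty":0,"tz":0,"rx":0,"ry":0,"rz":0,"jaw":0},
  ],
)

```text
time: 25.8
ee_pos: [0.6246, -0.1235, 0.1418]
eef_rot: [0.59, 0.807, -0.001, -0.001]
contact_force: [0.1, 0.4, -1.5]
finger_gap: 0.0219
gripper_force: 59.1
```

```bash
python3 g.py 628 -117.4 81 18; python3 - <<'E'
from h import *
c=wrist('w12');save('w12c',cv2.resize(c['image'][90:340,140:380],(576,600),interpolation=cv2.INTER_CUBIC))
E
python3 g.py 628 -117.4 81 18
```

```text
t 25.8 pos [ 624.6 -123.5  141.8] yaw 17.7 tiltz [-0.002 -0.    -1.   ] gap 0.0219 F [ 0.1  0.4 -1.5] j7 0.65
turn (rx,ry,rz) units [-0.01 -0.   -0.04] then shift units [0.19 0.2  2.43]
t 25.85 pos [ 624.5 -124.1  142. ] yaw 17.6 tiltz [-0.002 -0.001 -1.   ] gap 0.0221 F [-1.4  0.3 -1. ] j7 0.65
turn (rx,ry,rz) units [-0.01  0.   -0.05] then shift units [0.21 0.22 2.44]
```

View pics/w12c.png

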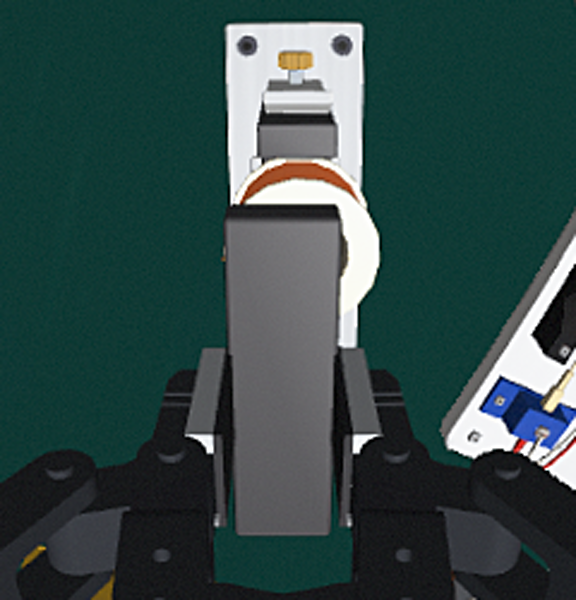

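The yoke's top face spans crop rows 219–534 along u≈284, offset as the numbers say. I'll get its centre now.

```bash
python3 - <<'E'
from h import *
c=dict(np.load('w12.npz'));s=np.array([240/576,250/600]);z=c['ee'][2]-.0105
a,b=wcast(c,np.array([[283.5,219],[284,534]])*s+[140,90],z);print(np.linalg.norm(a-b),(a+b)/2,c['ee'],np.degrees(np.arctan2(*(a-b)[1::-1])))
E
```

```text
0.08239543647739876 [ 0.62562232 -0.12385608  0.13127412] [ 0.62461095 -0.12352226  0.14177412] 107.72836459237926
```

>>> carry_out(
  deltas=[
    {"tx":0.21,"ty":0.19,"tz":0.3,"rx":0,"ry":0,"rz":-0.04,"jaw":0},
    {"tx":0,"ty":0,"tz":0.6,"rx":0,"ry":0,"rz":0,"jaw":0},
    {"tx":0,"ty":0,"tz":0.5,"rx":0,"ry":0,"rz":0,"jaw":0},
    {"tx":0,"ty":0,"tz":0,"rx":0,"ry":0,"rz":0,"jaw":0},
    {"tx":0,"ty":0,"tz":0,"rx":0,"ry":0,"rz":0,"jaw":0},
  ],
)

```text
time: 26.35
ee_pos: [0.6281, -0.1165, 0.1067]
eef_rot: [0.588, 0.809, -0.0, -0.001]
contact_force: [-0.1, 0.3, -1.7]
finger_gap: 0.0221
gripper_force: 59.2
```

```bash
python3 g.py 627.5 -117.3 80.5 18
```

```text
t 26.35 pos [ 628.1 -116.5  106.7] yaw 18.0 tiltz [-0.002 -0.    -1.   ] gap 0.0221 F [-0.1  0.3 -1.7] j7 0.66
turn (rx,ry,rz) units [-0.01 -0.    0.  ] then shift units [-0.02 -0.03  1.05]
```

>>> carry_out(
  deltas=[
    {"tx":-0.02,"ty":-0.02,"tz":0.3,"rx":0,"ry":0,"rz":0,"jaw":0},
    {"tx":0,"ty":0,"tz":0.35,"rx":0,"ry":0,"rz":0,"jaw":0},
    {"tx":0,"ty":0,"tz":0.2,"rx":0,"ry":0,"rz":0,"jaw":0},
    {"tx":0,"ty":0,"tz":0.1,"rx":0,"ry":0,"rz":0,"jaw":0},
    {"tx":0,"ty":0,"tz":0.06,"rx":0,"ry":0,"rz":0,"jaw":0},
    {"tx":0,"ty":0,"tz":0,"rx":0,"ry":0,"rz":0,"jaw":0},
  ],
)

```text
time: 26.95
ee_pos: [0.6283, -0.1169, 0.0822]
eef_rot: [0.587, 0.809, -0.0, -0.0]
contact_force: [0.1, -0.2, -0.9]
finger_gap: 0.0222
gripper_force: 59.1
```

>>> carry_out(
  deltas=[
    {"tx":0,"ty":0,"tz":0.06,"rx":0,"ry":0,"rz":0,"jaw":0},
    {"tx":0,"ty":0,"tz":0.06,"rx":0,"ry":0,"rz":0,"jaw":0},
    {"tx":0,"ty":0,"tz":0,"rx":0,"ry":0,"rz":0,"jaw":0},
  ],
)

```text
time: 27.25
ee_pos: [0.6287, -0.1169, 0.0806]
eef_rot: [0.587, 0.809, 0.0, 0.0]
contact_force: [-2.2, 0.6, 6.5]
finger_gap: 0.022
gripper_force: 59.9
```

>>> carry_out(
  deltas=[
    {"tx":0,"ty":0,"tz":0,"rx":0,"ry":0,"rz":0,"jaw":0},
    {"tx":0,"ty":0,"tz":0,"rx":0,"ry":0,"rz":0,"jaw":0.7},
    {"tx":0,"ty":0,"tz":0,"rx":0,"ry":0,"rz":0,"jaw":0.7},
    {"tx":0,"ty":0,"tz":0,"rx":0,"ry":0,"rz":0,"jaw":0.7},
    {"tx":0,"ty":0,"tz":-0.5,"rx":0,"ry":0,"rz":0,"jaw":0.7},
    {"tx":0,"ty":0,"tz":-1,"rx":0,"ry":0,"rz":0,"jaw":0.7},
    {"tx":0,"ty":0,"tz":-1,"rx":0,"ry":0,"rz":0,"jaw":1},
    {"tx":0,"ty":0,"tz":-1,"rx":0,"ry":0,"rz":0,"jaw":1},
  ],
)

```text
time: 28.05
ee_pos: [0.6284, -0.117, 0.1685]
eef_rot: [0.588, 0.809, 0.0, 0.0]
contact_force: [0.4, 0.4, 0.5]
finger_gap: 0.0846
gripper_force: 0.0
```

>>> carry_out(
  deltas=[
    {"tx":0,"ty":-1,"tz":-0.5,"rx":0,"ry":0,"rz":0,"jaw":1},
    {"tx":0,"ty":-1,"tz":0,"rx":0,"ry":0,"rz":0,"jaw":1},
    {"tx":0,"ty":-1,"tz":0,"rx":0,"ry":0,"rz":0,"jaw":1},
    {"tx":0,"ty":-1,"tz":0,"rx":0,"ry":0,"rz":0,"jaw":1},
    {"tx":0,"ty":0,"tz":0,"rx":0,"ry":0,"rz":0,"jaw":1},
    {"tx":0,"ty":0,"tz":0,"rx":0,"ry":0,"rz":0,"jaw":1},
  ],
)

```text
time: 28.65
ee_pos: [0.5337, -0.148, 0.1804]
eef_rot: [0.588, 0.809, 0.001, 0.001]
contact_force: [0.2, 0.4, 0.3]
finger_gap: 0.085
gripper_force: 0.0
```

```bash
python3 - <<'E'
from h import *
c=bot.read_camera('side');I=c['image']
save('s3',cv2.resize(I[120:270,220:360],(560,600),interpolation=cv2.INTER_CUBIC))
E
```

```text
(no output)
```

View pics/s3.png

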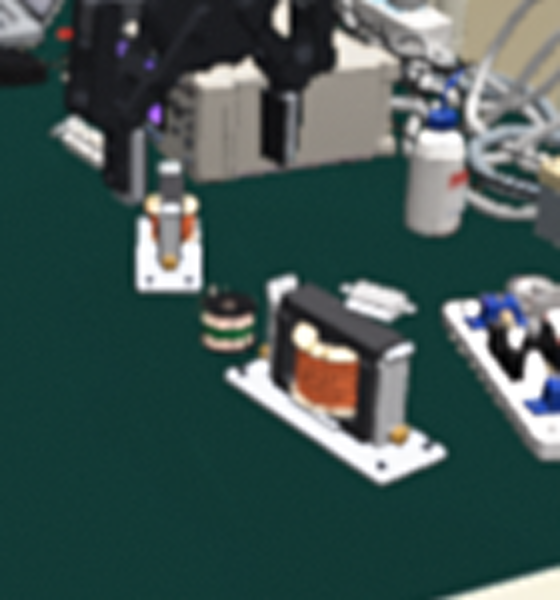

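Both chokes are closed: the large one at (345,360) with its yoke level between the stops, the small one at (170,225). The bystanders haven't moved.

```bash
python3 -c "
from rig import bot
print(bot.hand_in())"
```

```text
the job is handed in; nothing more can be done
None
```

I assembled both chokes and handed the job in at about 29 s of the 109 s allowed; the final camera check showed coils seated, yokes square and bystanders in place, but the hand-in gave no verdict.

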